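# Refill the lancet dispenser and snap its cover on

## Task

Refill the lancet dispenser on the sloped stand: load the loose lancet strip into its channel, pushing the spring follower back so that the strip sits down fully on the channel floor between the follower and the low end wall. Then put the dispenser's own deep lid on and press it down until both side catches snap and it is fully home. Leave everything else on the counter where it is.

Things in the scene. Friction and masses are not known exactly. Their poses are not given: they have to be found in the camera images.
- stand: steel stand, 150 x 86 and at most 107 high, fixed to the counter (counter at z = 0), carrying the dispenser's tub base on its 25 deg slope; low end roughly away from the robot. Origin at the centre of its underside, z up
- tub: dispenser base: shallow grey tray fixed on the slope. Origin: centre of its underside, 60 above the counter; z = normal of its floor, leaning 25 deg from vertical towards its low end (-x); x runs up the slope, y across. Floor plate 144 x 76, top at z = 3; walls to z = 16, outside 120 x 56, 3 thick, the upper 6 sloping in 2 as a lead-in; inner face of the low end wall at x = -57
- channel (a point): on the channel floor where the strip's origin lies when loaded (tray x = -22, y = 0, z = 3; axes as the tray): strip along tray x, low end against the low end wall, follower pushing its upper end. The channel runs along tray x between two rails, faces 22 apart, tops 11 above this point
- follower (a joint): black spring pusher 18 wide in the channel, tray z = 3.5 to 35.5, sliding along tray x. Value in m: 0 at rest with its face (towards the low end) at tray x = -7 mm, grows up the slope, at most 0.036; 0.020 with the strip loaded. Spring 70 N/m, 1.8 N at rest. As the gap at rest is shorter than the strip, push it back with the strip held above the low end wall, then lower
- catch_left (a joint): sprung steel catch, 14 wide, on the middle (x = 0) of the tray's +y wall. Value in m, 0 = sprung out, to 0.0055 pressed in. Its ramp runs from y = 26 at z = 21 out to y = 33 at z = 9.5 (tray axes); under it a ledge at z = 7.8 holds down the lid's lip below the window. Passing both takes about 6 to 15 N along tray -z; the lid's weight alone does not do it
- catch_right (a joint): the same catch, mirrored, on the tray's -y wall
- lid: the tub's deep grey lid, open side down, flat on the counter, 0.09 kg: outside 129 (its x) x 64 (its y) x 47 tall, inside 124 x 59 x 44 deep; a window 26 wide, 4 to 14 above the rim, in each long side. Grip rib on top, centred: 60 long (x) x 14 wide, 47 to 65 above the rim. Origin: centre of the rim plane, z up. Home: origin at tray (0, 0, 3), x along tray x, either way round
- strip: rigid grey and white strip of ten joined lancets, a straight block 70 long (its x) x 16 wide (its y) x 38 tall, 0.05 kg, standing on its long narrow face; origin at the centre of its underside, z up; either end may go first
- spray_can: bystander: upright closed spray can, 52 dia x 190 tall, 0.35 kg; origin at the centre of its underside
- gel_bottle: bystander: upright closed clear bottle with a white cap, 56 dia x 165 tall, 0.35 kg; origin at the centre of its underside
- wide_lid: bystander: lid of another, wider box, also with a rib on top; 150 x 100, 24 tall without the rib (42 with it), no windows in its sides; it does not fit the tub. Origin at the centre of its underside
- glove_carton: bystander: cardboard glove carton 90 x 200 x 72 tall; origin at the centre of its underside
- thermometer_case: bystander: small white case 125 x 32 x 20 tall lying on the counter nearer the robot; origin at the centre of its underside
- steel_cup: bystander: open steel cup 68 dia x 85 tall, nearer the robot; origin at the centre of its underside
- steel_bowl: bystander: open steel bowl 104 dia x 40 tall; origin at the centre of its underside
Not all that is in view belongs to the job. What is shaped like the lid but turquoise or yellow is not meant. There is more than one size of the strip; the one meant has the size given above.

How it is judged:
By the outcome, as a careful person would: the job done as asked, in the order asked, and still so for the second after the job is handed in, with the robot touching nothing.
It also fails if it takes over 62 s, if anything falls off the work surface, if the arm or the gripper's body presses on something with over 40 N, if the wrist force passes 120 N, or if a joint passes its speed limit or range.

## Robot

A 7-joint arm with a two-finger parallel gripper is mounted at the origin on the work surface. World frame = base frame: x ahead of the robot, y to its left, z up, the work surface at z = 0. Lengths are in m, angles in rad, forces in N, time in s.
With the tool pointing down it reaches from about 0.35 to 0.9 m from the base axis. Payload 19.9 kg.
Tool frame: the origin (TCP) lies on the centre line of the jaws, within the pads' length; the fingertips stand 11 mm ahead of it and the grasp point (between the pads) lies 8 mm behind it; x points along the fingers, y is the direction in which the jaws open and shut, and the axes are right-handed (so a half turn about x gives the same grasp; the last joint's range is limited). The gripper opens to 85 mm and grips with 20 to 120 N. Pads are 22 mm wide; open, the fingers measure 114 mm over their backs; the gripper's body (76 mm by 85 mm) begins 54 mm behind the grasp point. The pads swing forward as they close: fully open they stand 13 mm farther back than shut.
Start: joints at [-1.313, 0.417, -0.01, 1.614, 0.005, 1.111, -0.053], TCP at [0.184, 0.597, 0.242] pointing down, gripper open.
Joint ranges: [-2.81, 2.81], [-0.39, 2.02], [-1.27, 1.25], [0.06, 2.57], [-1.19, 4.33], [0.19, 2], [-2.82, 2.82]. Speed limits (rad/s): [1.89, 1.89, 2.39, 2.39, 3.01, 3.01, 3.01].

## Interface

Orientations are given as a unit quaternion [w, x, y, z].
In Python, from plant import state, snapshot, get_calibration, finish_job gives the robot as it stands.
- The arm moves only by the tool drive_tool, never from a script. Its argument "increments" is a list of rows, each an object with "dp": the shift along the tool's x, y, z in cm, a list of three; "rotation": the turn, a rotation vector about the tool's x, y, z in rad, a list of three; "hand": the gripper's target within -1 to 1 (fully open at 1, half-way at 0, shut at -1). In form: [{"dp": [tx, ty, tz], "rotation": [ax, ay, az], "hand": hand}, ...]. A call has 1 to 12 rows; each row is the pose to reach, as a shift and turn from the pose commanded when the call began, along the tool's axes at that moment; what a row does not reach only later rows make up. A row lasts 1/10 s, in which the tool goes at most 50 mm and 8.59 degrees, less where a joint would pass 70% of its speed; a pose out of reach is approached as far as the arm can. A call with a gripper value outside its range is refused whole. The fingers move at their own pace and stop on an object; "grip_force" is the grip in N (left out, the last holds). Time passes only in rows, so rows that repeat a pose let the fingers close. It gives the time, the measured TCP pose, the force and the opening at its end, in the units of the state.
- state(): the state, without advancing time (a new reading comes with each control period).
- snapshot(name): name is "scene" or "top"; returns the picture (384x512x3 uint8, red, green, blue); there is no depth.
- get_calibration(name): a dict with "fx", "fy", "cx", "cy" (pixels), "k1" (the pictures are not rectified: a ray, as slopes to the right and down, at radius r is drawn at 1 + k1 r^2 times it, then the intrinsics apply), "pose" (4x4, takes a point from camera to world coordinates). Camera axes: x right, y down, z forward; pixel columns grow to the right and rows downward; lengths in m; the calibration is good to about 2 mm. A picture is of the moment at which its call begins. get_calibration takes no time and is no camera call.
- finish_job(): hands the job in, once; it reports no verdict.
The state is a dict: "time_s": time; "joints": joint angles; "joint_velocities": joint speeds; "effort": joint torques, N m; "position": TCP position; "orientation": TCP orientation; "contact_force": force on the tool from outside, world axes, zero at the start; "moment": the same for the moment, N m; "opening": finger opening in m.
Only numpy, scipy, OpenCV 4.12 (cv2) and the standard library are available. Lean on these libraries where they do the work, as an engineer would, in place of code of your own. Each camera call takes 0.05 s, during which the arm holds its last target. There are 200 camera calls.

## Working session

There is one attempt and no reset: what is moved stays moved. The work goes in short steps, Python scripts to look and compute and a tool call to move; the robot and the scene stay as the last step left them, time stands still between calls to the robot, and variables do not carry over. Pictures are saved under pics/ and viewed, about 8 in all and at most 12, crops included, and the job is handed in when it is done.

Besides the shell and the picture viewer there is one more tool, called after "Request:" as a command line: name --argument value ..., lists and objects as JSON in quotes. drive_tool: Moves the arm, as the interface text tells. Its arguments: {"type":"object","properties":{"increments":{"type":"array"},"grip_force":{"type":"number"}},"required":["increments"]}

```bash
mkdir -p pics; ls
cat > h.py <<'E'
import numpy as np, cv2
from plant import state, snapshot, get_calibration, finish_job
def save(name,fn):
    im=snapshot(name); cv2.imwrite('pics/'+fn,im[:,:,::-1]); return im
def ray(cam,u,v):
    c=get_calibration(cam); K=np.array([[c['fx'],0,c['cx']],[0,c['fy'],c['cy']],[0,0,1.]])
    P=np.array(c['pose']); d=np.array([(u-c['cx'])/c['fx'],(v-c['cy'])/c['fy']]); s=d.copy()
    for _ in range(30): s=d/(1+c['k1']*(s@s))
    return P[:3,3],P[:3,:3]@np.array([s[0],s[1],1])
def onz(cam,u,v,z):
    o,d=ray(cam,u,v); return o+d*(z-o[2])/d[2]
def proj(cam,p):
    c=get_calibration(cam); P=np.array(c['pose']); q=P[:3,:3].T@(np.asarray(p)-P[:3,3]); s=q[:2]/q[2]; s=s*(1+c['k1']*(s@s))
    return np.array([c['fx']*s[0]+c['cx'],c['fy']*s[1]+c['cy']])
E
python3 - <<'E'
from h import *
for n in('scene','top'):
    im=save(n,n+'0.png'); cv2.imwrite('pics/'+n+'0b.png',cv2.resize(im[:,:,::-1],(800,600),interpolation=cv2.INTER_CUBIC)); c=get_calibration(n); print(c)
print(state())
E
```

```text
pics
{'fx': 394.18562160370504, 'fy': 394.18562160370504, 'cx': 251.0508270352505, 'cy': 196.79978134801337, 'k1': -0.003731231869781375, 'pose': array([[ 0.16651606,  0.57063389, -0.80414512,  1.33000442],
       [ 0.98598382, -0.08775245,  0.14189929, -0.2107438 ],
       [ 0.01040684, -0.81650259, -0.57724797,  0.65235202],
       [ 0.        ,  0.        ,  0.        ,  1.        ]])}
{'fx': 358.9504726975914, 'fy': 358.9504726975914, 'cx': 251.61707467494645, 'cy': 188.35802719790925, 'k1': -0.01798901141369857, 'pose': array([[-0.02705783, -0.99635035,  0.08095587,  0.43244436],
       [-0.99962828,  0.02669802, -0.00552391, -0.07253604],
       [ 0.00334239, -0.08107524, -0.99670238,  1.05504627],
       [ 0.        ,  0.        ,  0.        ,  1.        ]])}
{'time_s': 0.1, 'joints': array([-1.31350557,  0.41789655, -0.01034434,  1.61413257,  0.00469398,
        1.11069798, -0.05298301]), 'joint_velocities': array([-0.00154201, -0.00088304, -0.00015431, -0.00143648,  0.00147846,
        0.00068178,  0.00144674]), 'effort': array([-1.45946397e-04, -8.65834379e+01,  6.79706465e-01, -4.35639596e+01,
        1.92125008e-02,  4.96922614e-03,  6.91315267e-05]), 'position': array([0.18386992, 0.59701654, 0.24172588]), 'orientation': array([ 0.6991977 ,  0.10483403,  0.69926941, -0.1056158 ]), 'contact_force': array([0.36387861, 0.15229709, 0.17844306]), 'moment': array([-0.00299173,  0.03439188,  0.00576736]), 'opening': 0.08537698787347475}
```

View pics/scene0b.png

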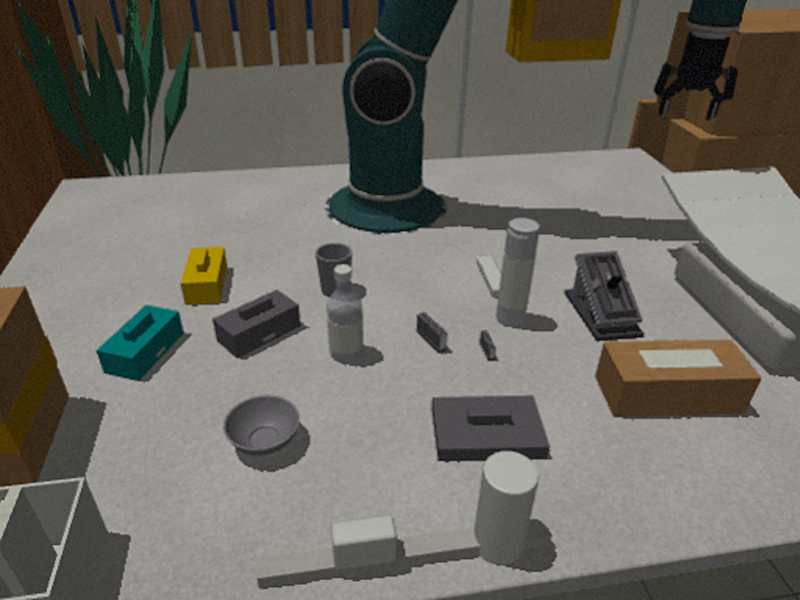

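View pics/top0b.png

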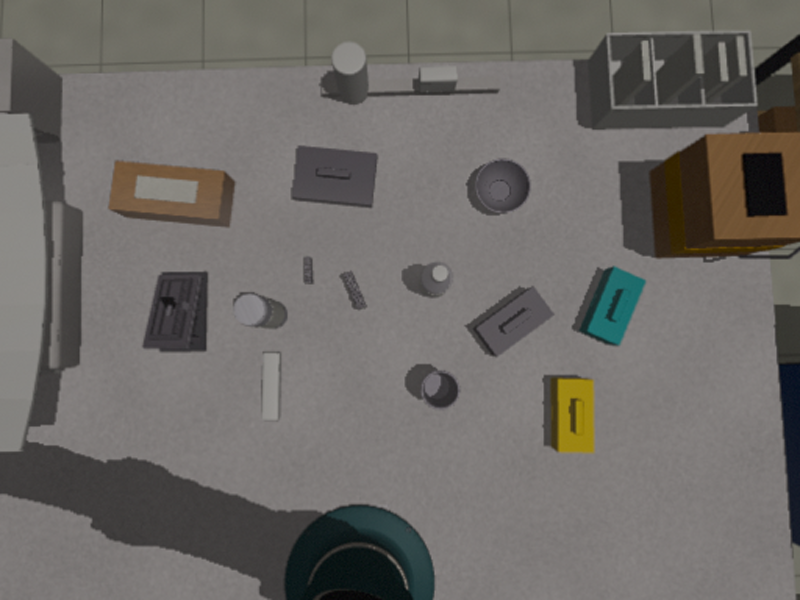

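Run:
```python
from h import *
T=np.mean([snapshot('top').astype(float) for _ in range(4)],0);S=np.mean([snapshot('scene').astype(float) for _ in range(4)],0)
np.savez('avg.npz',T=T,S=S)
def crop(im,c,w=80,h=60):
    x0,y0=c[0]-w//2,c[1]-h//2
    a=im[y0:y0+h,x0:x0+w,::-1]; a=np.clip(a*1.6,0,255).astype(np.uint8)
    a=cv2.resize(a,(400,300),interpolation=cv2.INTER_CUBIC)
    for i in range(0,w,10): cv2.putText(a,str(x0+i),(i*5,8),0,.3,(0,255,255)); cv2.line(a,(i*5,10),(i*5,14),(0,255,255))
    for i in range(0,h,10): cv2.putText(a,str(y0+i),(0,i*5+4),0,.3,(0,255,255)); cv2.line(a,(20,i*5),(24,i*5),(0,255,255))
    return a
m=np.vstack([np.hstack([crop(T,(113,199)),crop(T,(226,186))]),np.hstack([crop(T,(328,205)),crop(S,(387,187))])])
cv2.imwrite('pics/m1.png',m)
for n,im,r in(('T',T,(180,150,380,240)),('S',S,(130,150,430,240))):
    hsv=cv2.cvtColor(im.astype(np.uint8),cv2.COLOR_RGB2HSV)
    print(n,np.median(hsv[r[1]:r[3],r[0]:r[2]],axis=(0,1)))
    mask=(hsv[...,2]<95).astype(np.uint8)
    cs,_=cv2.findContours(mask,0,2)
    for c in cs:
        x,y,w,h=cv2.boundingRect(c)
        if cv2.contourArea(c)>25 and r[0]-120<x<r[2] and 120<y<270: print(cv2.contourArea(c),cv2.minAreaRect(c))
```

```text
T [  6.  10. 126.]
46.0 ((365.62969970703125, 265.406494140625), (3.7952589988708496, 21.02373695373535), 2.862405300140381)
380.0 ((352.8064880371094, 260.90631103515625), (22.559785842895508, 49.68016815185547), 17.700428009033203)
644.5 ((276.0023193359375, 246.42430114746094), (35.35430145263672, 22.68906593322754), 28.300758361816406)
223.0 ((165.65518188476562, 198.862060546875), (36.02489471435547, 20.055095672607422), 21.801406860351562)
1276.0 ((325.4000244140625, 204.70001220703125), (28.0, 50.20000457763672), 53.13010025024414)
170.5 ((225.37933349609375, 185.55172729492188), (25.473451614379883, 8.66622543334961), 66.80140686035156)
1746.0 ((111.5, 199.0), (50.0, 41.0), 90.0)
448.5 ((379.2187194824219, 195.8583984375), (49.4486198425293, 27.56888198852539), 87.66268920898438)
348.0 ((269.5, 179.5), (21.0, 25.0), 90.0)
79.0 ((197.0, 173.0), (16.0, 6.0), 90.0)
S [ 21.  11. 154.]
2583.5 ((313.89239501953125, 273.8256530761719), (40.9087028503418, 74.94000244140625), 88.05851745605469)
1827.5 ((170.8045196533203, 277.0709533691406), (49.58824157714844, 46.411766052246094), 61
[... 475 characters left out ...]
 (9.515275001525879, 23.35567283630371), 54.782405853271484)
714.5 ((225.52940368652344, 215.88235473632812), (38.83055877685547, 31.23798942565918), 77.47119140625)
1501.0 ((165.1678009033203, 207.96917724609375), (31.531780242919922, 55.94615936279297), 65.55604553222656)
1835.0 ((383.9755859375, 191.21951293945312), (63.31346893310547, 40.20059585571289), 69.77513122558594)
441.5 ((135.46920776367188, 183.2461395263672), (25.873212814331055, 39.20450210571289), 52.12501525878906)
28.5 ((130.8845977783203, 167.92308044433594), (5.824352264404297, 12.75810432434082), 33.690067291259766)
603.5 ((217.1923065185547, 173.9615478515625), (38.43876266479492, 27.06402587890625), 78.69007110595703)
```

View pics/m1.png

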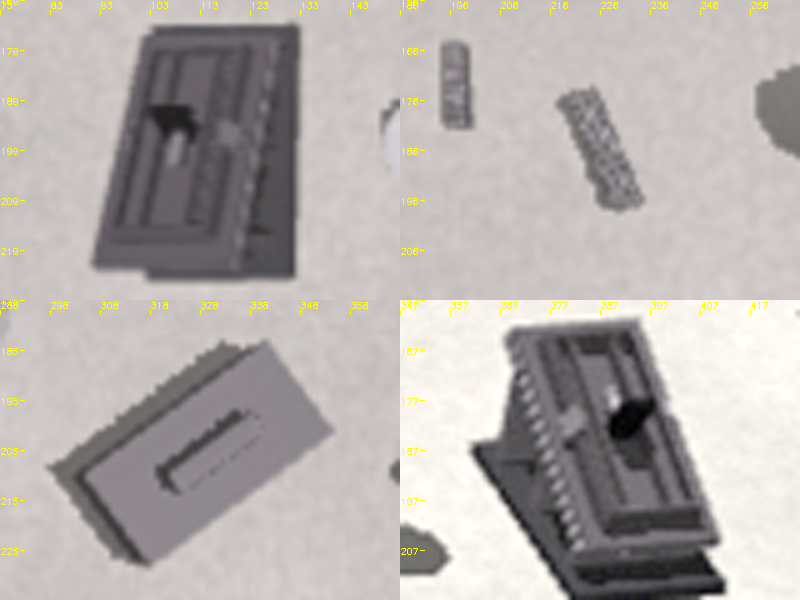

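```bash
cat >> h.py <<'E'
from scipy.spatial.transform import Rotation as R
def q2r(q): return R.from_quat(q,scalar_first=True)
def move(p,Rt,s=None):
    s=s or state(); R0=q2r(s['orientation']); 
    print('t',round(s['time_s'],2),'dp cm',np.round(R0.inv().apply(np.array(p)-s['position'])*100,2),'rot',np.round((R0.inv()*R.from_matrix(Rt)).as_rotvec(),4))
def toolR(ax,y):
    "tool x along ax, y nearest to y"
    ax=np.array(ax)/np.linalg.norm(ax); y=np.array(y)-ax*np.dot(ax,y); y/=np.linalg.norm(y); return np.column_stack([ax,y,np.cross(ax,y)])
E
python3 - <<'E'
from h import *
def cp(px,py,x0,y0): return x0+(px+.5)/5-.5, y0+(py+.5)/5-.5
zl=.06-.072*np.sin(np.radians(25))+.003*np.cos(np.radians(25)); zh=.06+.072*np.sin(np.radians(25))+.003*np.cos(np.radians(25))
def show(n,cam,pts,x0,y0,zs):
    P=np.array([onz(cam,*cp(*p,x0,y0),z) for p,z in zip(pts,zs)]); c=P.mean(0)
    print(n,np.round(P[:,:2],4).tolist(),'c',np.round(c,4),'sides',np.round(np.linalg.norm(np.roll(P,-1,0)-P,axis=1),4)); return P
a=show('tubT','top',[(152,32),(272,27),(240,270),(93,266)],73,169,[zl,zl,zh,zh])
b=show('tubS','scene',[(318,240),(180,255),(112,28),(238,20)],347,157,[zl,zl,zh,zh])
for P in(a,b):
    d=P[2:].mean(0)-P[:2].mean(0); print('yaw x',np.degrees(np.arctan2(d[1],d[0])), 'origin',P.mean(0)-.003*np.r_[0,0,1])
c=show('lid','top',[(85,170),(265,42),(335,130),(150,265)],288,175,[.047]*4)
for i,j in((0,1),(3,2)):
    d=c[j]-c[i];print(np.degrees(np.arctan2(d[1],d[0])))
print('strip',onz('top',*cp(207,149,186,156),.038)); e=onz('top',*cp(243,200,186,156),.038)-onz('top',*cp(197,88,186,156),.038);print(np.linalg.norm(e),np.degrees(np.arctan2(e[1],e[0])))
print('catchR', onz('top',*cp(230,132,73,169),.06+.018*.906), onz('scene',*cp(172,120,347,157),.06+.018*.906))
s=state();print(q2r(s['orientation']).as_matrix().round(3))
E
```

```text
tubT [[0.5654, 0.3475], [0.5664, 0.2783], [0.4282, 0.2745], [0.4324, 0.3534]] c [0.4981 0.3134 0.0627] sides [0.0692 0.1511 0.079  0.1464]
tubS [[0.5664, 0.3559], [0.5677, 0.2767], [0.4347, 0.2842], [0.4369, 0.3594]] c [0.5014 0.3191 0.0627] sides [0.0792 0.1464 0.0752 0.1432]
yaw x 179.55349520421825 origin [0.49811117 0.31344159 0.05971892]
yaw x 177.60208524138932 origin [0.50143562 0.31908287 0.05971892]
lid [[0.4533, -0.2253], [0.5228, -0.33], [0.472, -0.3672], [0.3993, -0.2596]] c [ 0.4618 -0.2955  0.047 ] sides [0.1256 0.063  0.1298 0.064 ]
-56.4471461044746
-55.95509036949637
strip [ 0.52536625 -0.00840848  0.038     ]
0.0692559893197206 -159.06034629807652
catchR [0.50346699 0.28620323 0.076308  ] [0.5061157  0.29113014 0.076308  ]
[[-0.     0.294  0.956]
 [-0.     0.956 -0.294]
 [-1.    -0.     0.   ]]
```

Run:
```python
from h import *
k=.64
print('gel cap', onz('top',438*k,272*k,.160), 'scene base', onz('scene',346*k,350*k,0.0), onz('scene',342*k,270*k,.165))
print('can top', onz('top',252*k,309*k,.19), onz('scene',522*k,227*k,.19))
print('cup', onz('top',440*k,387*k,.085))
t=np.radians(21); Rt=toolR([0,0,-1],[-np.sin(t),np.cos(t),0]); print(Rt.round(3))
move([.525,-.008,.16],Rt)
Rn=toolR([0,0,-1],[np.sin(t),-np.cos(t),0]); move([.525,-.008,.16],Rn)
```

```text
gel cap [ 0.53916902 -0.15051502  0.16      ] scene base [ 0.53069918 -0.14721823  0.        ] [ 0.54372324 -0.14915908  0.165     ]
can top [0.48578847 0.14123837 0.19      ] [0.49708442 0.1457598  0.19      ]
cup [ 0.34976589 -0.15385967  0.085     ]
[[ 0.    -0.358  0.934]
 [ 0.     0.934  0.358]
 [-1.     0.     0.   ]]
t 0.5 dp cm [  8.23 -47.8   50.41] rot [-6.654e-01 -0.000e+00  2.000e-04]
t 0.5 dp cm [  8.23 -47.8   50.41] rot [2.4762e+00 2.0000e-04 0.0000e+00]
```

Request:
drive_tool --increments '[{"dp": [0, -47.8, 50.4], "rotation": [-0.665, 0, 0], "hand": -0.1}, {"dp": [0, -47.8, 50.4], "rotation": [-0.665, 0, 0], "hand": -0.1}, {"dp": [0, -47.8, 50.4], "rotation": [-0.665, 0, 0], "hand": -0.1}, {"dp": [0, -47.8, 50.4], "rotation": [-0.665, 0, 0], "hand": -0.1}, {"dp": [0, -47.8, 50.4], "rotation": [-0.665, 0, 0], "hand": -0.1}, {"dp": [0, -47.8, 50.4], "rotation": [-0.665, 0, 0], "hand": -0.1}, {"dp": [0, -47.8, 50.4], "rotation": [-0.665, 0, 0], "hand": -0.1}, {"dp": [0, -47.8, 50.4], "rotation": [-0.665, 0, 0], "hand": -0.1}, {"dp": [0, -47.8, 50.4], "rotation": [-0.665, 0, 0], "hand": -0.1}, {"dp": [0, -47.8, 50.4], "rotation": [-0.665, 0, 0], "hand": -0.1}, {"dp": [0, -47.8, 50.4], "rotation": [-0.665, 0, 0], "hand": -0.1}, {"dp": [0, -47.8, 50.4], "rotation": [-0.665, 0, 0], "hand": -0.1}]' --grip_force 50

```text
time_s: 1.7
position: [0.4754, 0.0795, 0.2427]
orientation: [0.696, -0.129, 0.695, 0.129]
contact_force: [0.9, 1.5, 0.2]
opening: 0.0383
```

```bash
cat > st.py <<'E'
from h import *
t=np.radians(21); Rt=toolR([0,0,-1],[-np.sin(t),np.cos(t),0])
move([.525,-.008,.13],Rt); print(state()['position'],state()['contact_force'],state()['opening'])
E
python3 st.py
```

```text
t 1.7 dp cm [11.27 -9.94  1.49] rot [-0.0002  0.0009  0.    ]
[0.47540473 0.07947715 0.2427041 ] [0.92475268 1.48951196 0.22515455] 0.03825631024680287
```

Request:
drive_tool --increments '[{"dp": [4, -9.9, 1.5], "rotation": [0, 0, 0], "hand": -0.1}, {"dp": [9, -9.9, 1.5], "rotation": [0, 0, 0], "hand": -0.1}, {"dp": [14, -9.9, 1.5], "rotation": [0, 0, 0], "hand": -0.1}, {"dp": [15, -9.9, 1.5], "rotation": [0, 0, 0], "hand": -0.1}, {"dp": [15, -9.9, 1.5], "rotation": [0, 0, 0], "hand": -0.1}]'

```text
time_s: 2.2
position: [0.5216, -0.0071, 0.0878]
orientation: [0.693, -0.128, 0.698, 0.128]
contact_force: [-0.9, 1.5, 0.3]
opening: 0.0381
```

```bash
python3 st.py
python3 - <<'E'
from h import *
T=snapshot('top');S=snapshot('scene')
f=lambda a:cv2.resize(np.clip(a[:,:,::-1]*1.5,0,255).astype(np.uint8),(400,300),interpolation=cv2.INTER_CUBIC)
cv2.imwrite('pics/m2.png',np.hstack([f(T[156:216,186:266]),f(S[182:242,236:316])]))
E
```

```text
t 2.2 dp cm [-4.22 -0.2   0.25] rot [-0.002  -0.0079 -0.0012]
[ 0.52158018 -0.00707306  0.08778035] [-0.93205412  1.50027283  0.30865763] 0.038081987005764525
```

View pics/m2.png

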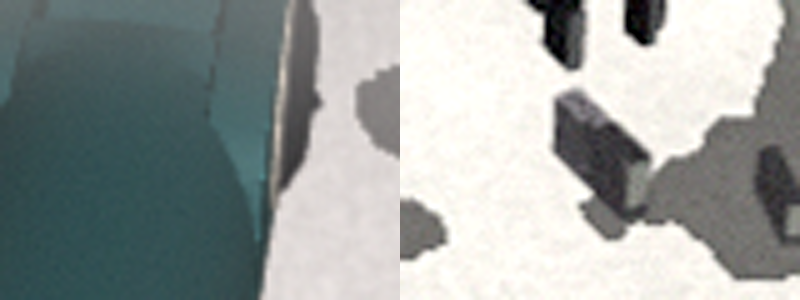

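Request:
drive_tool --increments '[{"dp": [2.5, -0.2, 0.2], "rotation": [0, 0, 0], "hand": -0.1}, {"dp": [5, -0.2, 0.2], "rotation": [0, 0, 0], "hand": -0.1}, {"dp": [6.2, -0.2, 0.2], "rotation": [0, 0, 0], "hand": -0.1}, {"dp": [6.2, -0.2, 0.2], "rotation": [0, 0, 0], "hand": -0.1}, {"dp": [6.2, -0.2, 0.2], "rotation": [0, 0, 0], "hand": -0.1}, {"dp": [6.2, -0.2, 0.2], "rotation": [0, 0, 0], "hand": -0.1}]'

```text
time_s: 2.9
position: [0.5276, -0.0066, 0.0319]
orientation: [0.696, -0.129, 0.694, 0.129]
contact_force: [-0.5, 1.1, 0.5]
opening: 0.0383
```

```bash
sed -i 's/.13\],Rt/.026],Rt/' st.py; python3 st.py
python3 - <<'E'
from h import *
print(onz('scene',276,208.4,.038))
E
```

```text
t 2.9 dp cm [ 0.59 -0.03 -0.3 ] rot [-0.0002  0.0021  0.0006]
[ 0.52764499 -0.00663012  0.0318966 ] [-0.49126588  1.07053807  0.51200604] 0.038295420623235425
[ 0.53542894 -0.00440729  0.038     ]
```

Request:
drive_tool --increments '[{"dp": [0.6, 0, 0], "rotation": [0, 0, 0], "hand": -0.1}, {"dp": [0.6, 0, 0], "rotation": [0, 0, 0], "hand": -1}, {"dp": [0.6, 0, 0], "rotation": [0, 0, 0], "hand": -1}, {"dp": [0.6, 0, 0], "rotation": [0, 0, 0], "hand": -1}, {"dp": [0.6, 0, 0], "rotation": [0, 0, 0], "hand": -1}, {"dp": [0.6, 0, 0], "rotation": [0, 0, 0], "hand": -1}, {"dp": [0.6, 0, 0], "rotation": [0, 0, 0], "hand": -1}]'

```text
time_s: 3.6
position: [0.5268, -0.0069, 0.0244]
orientation: [0.695, -0.129, 0.695, 0.129]
contact_force: [-1.9, 0.1, 4.0]
opening: 0.0152
```

```bash
python3 st.py
```

```text
t 3.6 dp cm [-0.16 -0.04 -0.21] rot [-0.0004  0.      0.0001]
[ 0.52678617 -0.00685496  0.02441901] [-1.89770046  0.10567654  4.03971458] 0.015206334556986318
```

Request:
drive_tool --increments '[{"dp": [-3, 0, 0], "rotation": [0, 0, 0], "hand": -1}, {"dp": [-8, 0, 0], "rotation": [0, 0, 0], "hand": -1}, {"dp": [-13, 0, 0], "rotation": [0, 0, 0], "hand": -1}, {"dp": [-18, 0, 0], "rotation": [0, 0, 0], "hand": -1}, {"dp": [-23, 0, 0], "rotation": [0, 0, 0], "hand": -1}, {"dp": [-24.5, 0, 0], "rotation": [0, 0, 0], "hand": -1}, {"dp": [-24.5, 0, 0], "rotation": [0, 0, 0], "hand": -1}, {"dp": [-24.5, 0, 0], "rotation": [0, 0, 0], "hand": -1}]'

```text
time_s: 4.4
position: [0.5264, -0.0067, 0.2687]
orientation: [0.695, -0.129, 0.695, 0.129]
contact_force: [-0.5, -0.1, -1.5]
opening: 0.0149
```

```bash
cat >> h.py <<'E'
TO=np.array([.500,.317,.06]); YAW=178.5
def tray(O=None,yaw=None):
    y=np.radians(YAW if yaw is None else yaw); a=np.radians(25); c,s=np.cos(y),np.sin(y)
    x=np.array([c*np.cos(a),s*np.cos(a),np.sin(a)]); z=np.array([-c*np.sin(a),-s*np.sin(a),np.cos(a)])
    return (TO if O is None else O),np.column_stack([x,np.cross(z,x),z])
def t2w(p): O,M=tray(); return O+M@(np.array(p)/1000)
def w2t(p): O,M=tray(); return M.T@(np.array(p)-O)*1000
def trayTool(): O,M=tray(); return toolR(-M[:,2],-M[:,1])
def stat():
    s=state(); print('t',round(s['time_s'],2),'tray mm',w2t(s['position']).round(1),'F tray',(tray()[1].T@s['contact_force']).round(1),'open',round(s['opening'],4), 'rotErr',(q2r(s['orientation']).inv()*R.from_matrix(trayTool())).as_rotvec().round(4))
E
python3 - <<'E'
from h import *
stat(); p=t2w([-48,0,69.4]);print(p)
move(np.r_[p[:2],.27],trayTool()); move(p,trayTool())
E
```

```text
t 4.4 tray mm [ 56.6 322.9 203.9] F tray [-0.1  0.2 -1.6] open 0.0149 rotErr [0.3863 0.4301 0.0855]
[0.57280752 0.31509347 0.10261208]
t 4.4 dp cm [-0.14 28.38 15.86] rot [0.3863 0.4301 0.0855]
t 4.4 dp cm [16.6  28.38 15.87] rot [0.3863 0.4301 0.0855]
```

Request:
drive_tool --increments '[{"dp": [-0.1, 4, 2.3], "rotation": [0.05, 0.06, 0.01], "hand": -1}, {"dp": [-0.1, 8, 4.5], "rotation": [0.11, 0.12, 0.02], "hand": -1}, {"dp": [-0.1, 12, 6.7], "rotation": [0.165, 0.184, 0.036], "hand": -1}, {"dp": [-0.1, 16, 9], "rotation": [0.22, 0.245, 0.05], "hand": -1}, {"dp": [-0.1, 20, 11.2], "rotation": [0.272, 0.303, 0.06], "hand": -1}, {"dp": [-0.1, 24, 13.5], "rotation": [0.327, 0.364, 0.072], "hand": -1}, {"dp": [-0.1, 28.4, 15.9], "rotation": [0.386, 0.43, 0.0855], "hand": -1}, {"dp": [3, 28.4, 15.9], "rotation": [0.386, 0.43, 0.0855], "hand": -1}, {"dp": [7, 28.4, 15.9], "rotation": [0.386, 0.43, 0.0855], "hand": -1}, {"dp": [11, 28.4, 15.9], "rotation": [0.386, 0.43, 0.0855], "hand": -1}, {"dp": [14, 28.4, 15.9], "rotation": [0.386, 0.43, 0.0855], "hand": -1}, {"dp": [14, 28.4, 15.9], "rotation": [0.386, 0.43, 0.0855], "hand": -1}]'

```text
time_s: 5.6
position: [0.5709, 0.3141, 0.1234]
orientation: [0.534, 0.01, 0.845, -0.009]
contact_force: [-0.4, 0.6, -0.6]
opening: 0.0149
```

Run:
```python
from h import *
stat()
T=snapshot('top');S=np.mean([snapshot('scene').astype(float) for _ in range(2)],0)
f=lambda a:cv2.resize(np.clip(a[:,:,::-1].astype(float)*1.5,0,255).astype(np.uint8),None,fx=6,fy=6,interpolation=cv2.INTER_CUBIC)
a=f(S[120:220,345:435]); 
for i in range(0,90,10): cv2.putText(a,str(345+i),(i*6,8),0,.3,(0,0,255))
for i in range(0,100,10): cv2.putText(a,str(120+i),(0,i*6+4),0,.3,(0,0,255))
b=cv2.resize(T[145:235,60:160,::-1],(260,234))
m=np.zeros((600,800,3),np.uint8); m[:,:540]=a; m[:234,540:]=b
cv2.imwrite('pics/m3.png',m)
```

```text
t 5.6 tray mm [-37.5   1.1  87.4] F tray [ 0.1 -0.6 -0.7] open 0.0149 rotErr [-0.0022 -0.0075  0.004 ]
```

View pics/m3.png

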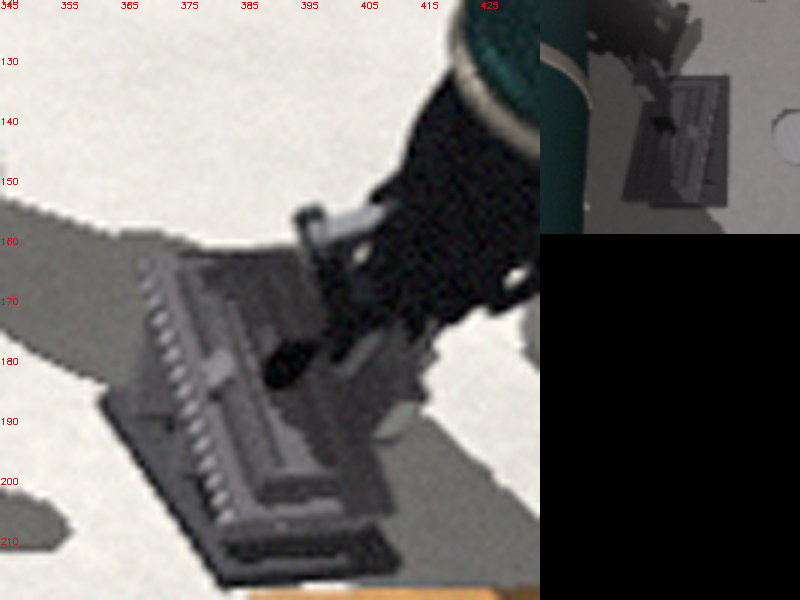

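Run:
```python
from h import *
s=state(); R0=q2r(s['orientation']).as_matrix(); p=s['position']
# strip axes from tool: z=-tool x, y=-tool y, x = y cross z
M=np.column_stack([np.cross(-R0[:,1],-R0[:,0]),-R0[:,1],-R0[:,0]])
o=p+M@[0,0,-.0244]; print('strip org tray',w2t(o))
for n,q in dict(lowLb=[-35,8,0],lowRb=[-35,-8,0],lowLt=[-35,8,38],lowRt=[-35,-8,38],upRb=[35,-8,0]).items(): print(n,proj('scene',o+M@(np.array(q)/1000)).round(1))
print('tray pts')
for n,q in dict(plLow_p=[-72,38,3],plLow_m=[-72,-38,3],plHi_m=[72,-38,3],catchm=[0,-30,15],wallLowTop_m=[-58,-26,16],wallLowTop_p=[-58,26,16],folltop=[-7,0,35.5]).items(): print(n,proj('scene',t2w(q)).round(1),proj('top',t2w(q)).round(1))
```

```text
strip org tray [-37.40751625  -0.2244064   70.42803436]
lowLb [403.5 193.5]
lowRb [409.5 193.1]
lowLt [409.8 185.6]
lowRt [416.  185.1]
upRb [400.9 169.9]
tray pts
plLow_p [382.4 207.1] [127.4 174.3]
plLow_m [409.5 204.9] [101.  174.3]
plHi_m [393.3 160.7] [ 90.  220.1]
catchm [400.1 180. ] [ 97.  194.3]
wallLowTop_m [405.6 198.3] [102.6 176.1]
wallLowTop_p [387.  199.7] [120.9 176.1]
folltop [393.3 178.8] [105.7 188.4]
```

Request:
drive_tool --increments '[{"dp": [0, 0, 0.9], "rotation": [0, -0.007, 0.004], "hand": -1}, {"dp": [2, 0, 0.9], "rotation": [0, -0.007, 0.004], "hand": -1}, {"dp": [4, 0, 0.9], "rotation": [0, -0.007, 0.004], "hand": -1}, {"dp": [4, 0, 0.9], "rotation": [0, -0.007, 0.004], "hand": -1}, {"dp": [4, 0, 0.9], "rotation": [0, -0.007, 0.004], "hand": -1}, {"dp": [4, 0, 0.9], "rotation": [0, -0.007, 0.004], "hand": -1}]' --grip_force 70

```text
time_s: 6.35
position: [0.566, 0.3156, 0.0907]
orientation: [0.541, 0.013, 0.841, -0.006]
contact_force: [0.0, -0.1, -1.0]
opening: 0.0148
```

```bash
python3 -c "
from h import *;stat()"
```

```text
t 6.35 tray mm [-46.9  -0.4  55.7] F tray [-0.5  0.1 -0.9] open 0.0148 rotErr [ 0.0002  0.0098 -0.0049]
```

Request:
drive_tool --increments '[{"dp": [0.6, 0, 0], "rotation": [0, 0.01, -0.005], "hand": -1}, {"dp": [1.1, 0, 0], "rotation": [0, 0.01, -0.005], "hand": -1}, {"dp": [1.1, 0, -0.3], "rotation": [0, 0.01, -0.005], "hand": -1}, {"dp": [1.1, 0, -0.6], "rotation": [0, 0.01, -0.005], "hand": -1}, {"dp": [1.1, 0, -0.9], "rotation": [0, 0.01, -0.005], "hand": -1}, {"dp": [1.1, 0, -1.2], "rotation": [0, 0.01, -0.005], "hand": -1}, {"dp": [1.1, 0, -1.2], "rotation": [0, 0.01, -0.005], "hand": -1}]'

```text
time_s: 7.05
position: [0.5492, 0.316, 0.0846]
orientation: [0.537, 0.011, 0.844, -0.007]
contact_force: [1.1, 0.7, -1.5]
opening: 0.0148
```

```bash
python3 -c "
from h import *;stat()"
```

```text
t 7.05 tray mm [-34.2  -0.3  43.1] F tray [-1.7 -0.7 -0.9] open 0.0148 rotErr [ 0.0004 -0.0017  0.0009]
```

Request:
drive_tool --increments '[{"dp": [0, 0, -0.4], "rotation": [0, 0, 0], "hand": -1}, {"dp": [0, 0, -0.8], "rotation": [0, 0, 0], "hand": -1}, {"dp": [0, 0, -1.2], "rotation": [0, 0, 0], "hand": -1}, {"dp": [0, 0, -1.5], "rotation": [0, 0, 0], "hand": -1}, {"dp": [0, 0, -1.5], "rotation": [0, 0, 0], "hand": -1}, {"dp": [0, 0, -1.5], "rotation": [0, 0, 0], "hand": -1}]'

```text
time_s: 7.65
position: [0.5358, 0.3163, 0.0907]
orientation: [0.536, 0.011, 0.844, -0.007]
contact_force: [3.5, -0.7, -0.6]
opening: 0.0147
```

Run:
```python
from h import *
stat()
S=np.mean([snapshot('scene').astype(float) for _ in range(2)],0)
f=lambda a:cv2.resize(np.clip(a[:,:,::-1].astype(float)*1.8,0,255).astype(np.uint8),None,fx=7,fy=7,interpolation=cv2.INTER_CUBIC)
a=f(S[140:220,355:435]); 
for i in range(0,80,10): cv2.putText(a,str(355+i),(i*7,8),0,.3,(0,0,255))
for i in range(0,80,10): cv2.putText(a,str(140+i),(0,i*7+4),0,.3,(0,0,255))
cv2.imwrite('pics/m4.png',a)
```

```text
t 7.65 tray mm [-19.5  -0.2  42.9] F tray [-3.5  0.6  0.9] open 0.0147 rotErr [ 0.    -0.002  0.001]
```

View pics/m4.png

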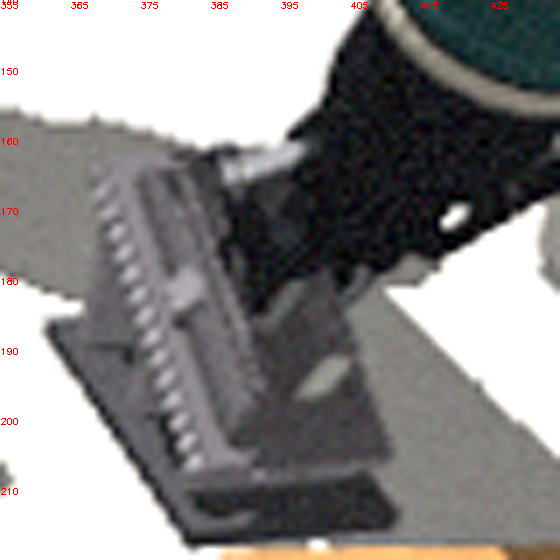

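Request:
drive_tool --increments '[{"dp": [0.3, 0, 0], "rotation": [0, 0, 0], "hand": -1}, {"dp": [0.6, 0, 0], "rotation": [0, 0, 0], "hand": -1}, {"dp": [0.9, 0, 0], "rotation": [0, 0, 0], "hand": -1}, {"dp": [1.2, 0, 0], "rotation": [0, 0, 0], "hand": -1}, {"dp": [1.2, 0, 0], "rotation": [0, 0, 0], "hand": -1}]'

```text
time_s: 8.25
position: [0.5312, 0.3168, 0.0826]
orientation: [0.537, 0.011, 0.844, -0.007]
contact_force: [-3.2, -5.5, 37.3]
opening: 0.0148
```

```bash
python3 -c "
from h import *;stat()"
```

```text
t 8.25 tray mm [-18.7  -0.6  33.7] F tray [18.5  5.6 32.6] open 0.0148 rotErr [ 0.0008 -0.0015 -0.0004]
```

Request:
drive_tool --increments '[{"dp": [-0.3, 0, -0.05], "rotation": [0, 0, 0], "hand": -1}, {"dp": [-0.3, 0, -0.05], "rotation": [0, 0, 0], "hand": -1}]'

```text
time_s: 8.45
position: [0.5317, 0.3166, 0.0833]
orientation: [0.536, 0.011, 0.844, -0.007]
contact_force: [2.9, -0.5, 13.1]
opening: 0.0148
```

Run:
```python
from h import *
stat()
S=np.mean([snapshot('scene').astype(float) for _ in range(4)],0)
s=state(); R0=q2r(s['orientation']).as_matrix(); p=s['position']
M=np.column_stack([np.cross(-R0[:,1],-R0[:,0]),-R0[:,1],-R0[:,0]])
o=p+M@[0,0,-.0244]
for n,q in dict(lowLb=[-35,8,0],lowRb=[-35,-8,0],lowLt=[-35,8,38],lowRt=[-35,-8,38]).items(): print(n,proj('scene',o+M@(np.array(q)/1000)).round(1))
f=lambda a:cv2.resize(np.clip(a[:,:,::-1].astype(float)*2,0,255).astype(np.uint8),None,fx=12,fy=12,interpolation=cv2.INTER_CUBIC)
a=f(S[165:215,370:420]); 
for i in range(0,50,5): cv2.putText(a,str(370+i),(i*12,8),0,.3,(0,0,255))
for i in range(0,50,5): cv2.putText(a,str(165+i),(0,i*12+4),0,.3,(0,0,255))
cv2.imwrite('pics/m5.png',a)
```

```text
t 8.45 tray mm [-18.9  -0.5  34.5] F tray [ 2.9  0.4 13.1] open 0.0148 rotErr [ 0.0004 -0.0018  0.0004]
lowLb [392.3 199. ]
lowRb [398.  198.5]
lowLt [397.9 191.7]
lowRt [403.7 191.3]
```

View pics/m5.png

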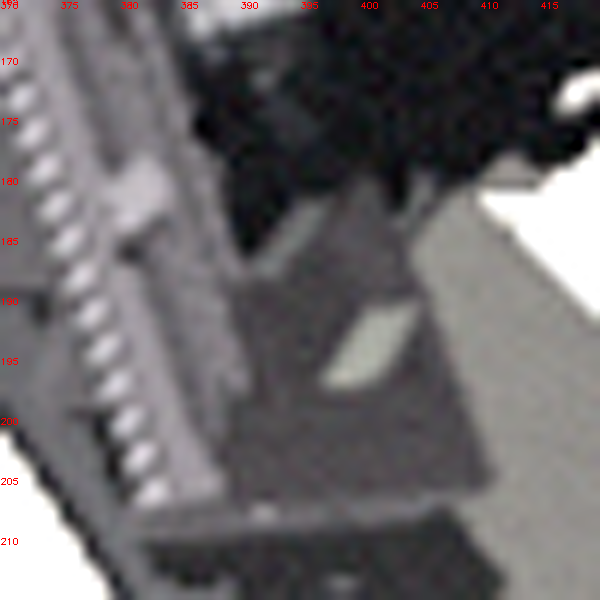

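Request:
drive_tool --increments '[{"dp": [-0.4, 0, 0], "rotation": [0, 0, 0], "hand": -1}, {"dp": [-0.8, 0, 0], "rotation": [0, 0, 0], "hand": -1}, {"dp": [-0.8, 0, -0.3], "rotation": [0, 0, 0], "hand": -1}, {"dp": [-0.8, 0, -0.6], "rotation": [0, 0, 0], "hand": -1}, {"dp": [-0.8, 0, -0.6], "rotation": [0, 0, 0], "hand": -1}, {"dp": [-0.8, 0, -0.6], "rotation": [0, 0, 0], "hand": -1}]'

```text
time_s: 9.25
position: [0.5294, 0.3164, 0.0925]
orientation: [0.536, 0.011, 0.844, -0.007]
contact_force: [4.7, -1.3, -0.9]
opening: 0.0148
```

```bash
python3 -c "
from h import *;stat();print(state()['moment'])"
```

```text
t 9.25 tray mm [-12.9  -0.2  41.9] F tray [-4.6  1.2  1.2] open 0.0148 rotErr [ 0.0001 -0.0022  0.0011]
[-0.08455271 -1.23990173  0.08109826]
```

Request:
drive_tool --increments '[{"dp": [0.3, 0, 0], "rotation": [0, 0, 0], "hand": -1}, {"dp": [0.6, 0, 0], "rotation": [0, 0, 0], "hand": -1}, {"dp": [0.9, 0, 0], "rotation": [0, 0, 0], "hand": -1}, {"dp": [0.9, 0, 0], "rotation": [0, 0, 0], "hand": -1}, {"dp": [0.9, 0, 0], "rotation": [0, 0, 0], "hand": -1}]'

```text
time_s: 9.75
position: [0.5253, 0.3166, 0.084]
orientation: [0.536, 0.01, 0.844, -0.007]
contact_force: [2.9, 0.8, -3.9]
opening: 0.0148
```

```bash
python3 -c "
from h import *;stat();print(state()['moment'])"
```

```text
t 9.75 tray mm [-12.8  -0.3  32.4] F tray [-4.3 -0.9 -2.3] open 0.0148 rotErr [ 0.0001 -0.003   0.0014]
[-0.03280048 -1.35265192  0.01281707]
```

Request:
drive_tool --increments '[{"dp": [0.2, 0, 0], "rotation": [0, 0, 0], "hand": -1}, {"dp": [0.35, 0, 0], "rotation": [0, 0, 0], "hand": -1}, {"dp": [0.5, 0, 0], "rotation": [0, 0, 0], "hand": -1}, {"dp": [0.5, 0, 0], "rotation": [0, 0, 0], "hand": -1}]'

```text
time_s: 10.15
position: [0.5237, 0.3166, 0.0801]
orientation: [0.537, 0.011, 0.844, -0.007]
contact_force: [5.0, -0.0, 2.1]
opening: 0.0146
```

Run:
```python
from h import *
stat()
S=np.mean([snapshot('scene').astype(float) for _ in range(4)],0)
s=state(); R0=q2r(s['orientation']).as_matrix(); p=s['position']
M=np.column_stack([np.cross(-R0[:,1],-R0[:,0]),-R0[:,1],-R0[:,0]])
o=p+M@[0,0,-.0244]
for n,q in dict(lowLb=[-35,8,0],lowRb=[-35,-8,0],lowLt=[-35,8,38],lowRt=[-35,-8,38]).items(): print(n,proj('scene',o+M@(np.array(q)/1000)).round(1))
f=lambda a:cv2.resize(np.clip(a[:,:,::-1].astype(float)*2,0,255).astype(np.uint8),None,fx=12,fy=12,interpolation=cv2.INTER_CUBIC)
a=f(S[165:215,370:420]); 
for i in range(0,50,5): cv2.putText(a,str(370+i),(i*12,8),0,.3,(0,0,255))
for i in range(0,50,5): cv2.putText(a,str(165+i),(0,i*12+4),0,.3,(0,0,255))
cv2.imwrite('pics/m6.png',a)
```

```text
t 10.15 tray mm [-13.   -0.2  28.2] F tray [-3.7 -0.1  4. ] open 0.0146 rotErr [ 0.0001 -0.0018  0.0008]
lowLb [390.7 198.3]
lowRb [396.3 197.8]
lowLt [396.2 191. ]
lowRt [402.  190.6]
```

View pics/m6.png

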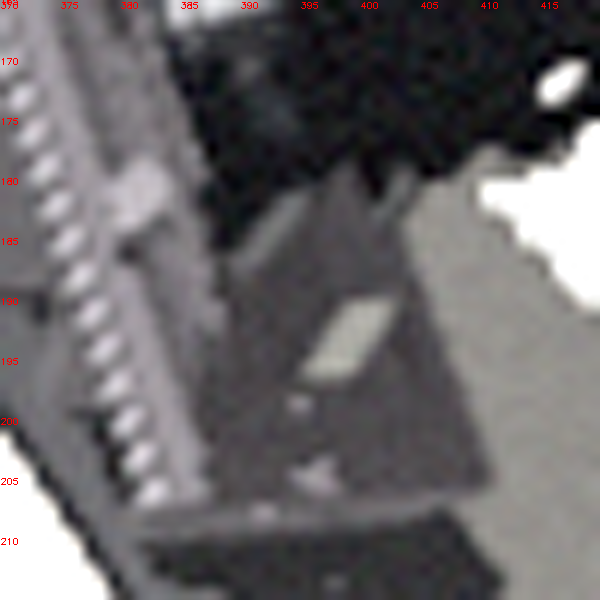

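Request:
drive_tool --increments '[{"dp": [0.1, 0, 0], "rotation": [0, 0, 0], "hand": -1}, {"dp": [0.1, 0, 0], "rotation": [0, 0, 0], "hand": -1}]'

```text
time_s: 10.55
position: [0.5238, 0.3166, 0.0798]
orientation: [0.537, 0.011, 0.844, -0.007]
contact_force: [7.7, -0.8, 9.5]
opening: 0.0148
```

```bash
python3 -c "
from h import *;stat();print(state()['moment'])"
```

```text
t 10.55 tray mm [-13.2  -0.3  28. ] F tray [-3.   0.6 11.9] open 0.0148 rotErr [ 0.0001 -0.001   0.0004]
[-0.19187359 -0.41734199  0.13867321]
```

Request:
drive_tool --increments '[{"dp": [-0.1, 0, 0.2], "rotation": [0, 0, 0], "hand": -1}, {"dp": [-0.1, 0, 0.4], "rotation": [0, 0, 0], "hand": -1}, {"dp": [-0.1, 0, 0.5], "rotation": [0, 0, 0], "hand": -1}, {"dp": [-0.1, 0, 0.5], "rotation": [0, 0, 0], "hand": -1}]'

```text
time_s: 10.95
position: [0.5276, 0.3166, 0.078]
orientation: [0.536, 0.011, 0.844, -0.007]
contact_force: [-0.0, -1.0, 9.6]
opening: 0.0145
```

```bash
python3 -c "
from h import *;stat();print(state()['moment'])"
```

```text
t 10.95 tray mm [-17.4  -0.4  28. ] F tray [4.  1.  8.7] open 0.0145 rotErr [ 0.0004 -0.0037  0.001 ]
[-0.21100756  0.76543132  0.13039055]
```

Request:
drive_tool --increments '[{"dp": [0, 0, 0], "rotation": [0, 0, 0], "hand": -0.45}, {"dp": [0, 0, 0], "rotation": [0, 0, 0], "hand": -0.45}, {"dp": [0, 0, 0], "rotation": [0, 0, 0], "hand": -0.45}, {"dp": [-0.5, 0, 0], "rotation": [0, 0, 0], "hand": -0.45}, {"dp": [-2, 0, 0], "rotation": [0, 0, 0], "hand": -0.45}, {"dp": [-5, 0, 0], "rotation": [0, 0, 0], "hand": -0.45}, {"dp": [-9, 0, 0], "rotation": [0, 0, 0], "hand": -0.45}, {"dp": [-14, 0, 0], "rotation": [0, 0, 0], "hand": -0.45}, {"dp": [-19, 0, 0], "rotation": [0, 0, 0], "hand": -0.45}, {"dp": [-22, 0, 0], "rotation": [0, 0, 0], "hand": -0.45}, {"dp": [-22, 0, 0], "rotation": [0, 0, 0], "hand": -0.45}]'

```text
time_s: 12.05
position: [0.6241, 0.3137, 0.2821]
orientation: [0.539, 0.012, 0.842, -0.007]
contact_force: [0.3, -0.5, 0.1]
opening: 0.0234
```

Run:
```python
from h import *
stat(); print(state()['position'])
t=np.radians(-56.2) # lid x axis dir; jaws across
a=np.array([np.cos(t),np.sin(t),0]); 
for y in ([-np.sin(t),np.cos(t),0],[np.sin(t),-np.cos(t),0]): move([.462,-.2955,.27],toolR([0,0,-1],y))
S=np.mean([snapshot('scene').astype(float) for _ in range(4)],0)
T=snapshot('top').astype(float)
for n,q in dict(lowLb=[-57,8,3],lowRb=[-57,-8,3],lowLt=[-57,8,41],lowRt=[-57,-8,41],hiLt=[13,8,41],hiRt=[13,-8,41]).items(): print(n,proj('scene',t2w(q)).round(1),proj('top',t2w(q)).round(1))
f=lambda a,k:cv2.resize(np.clip(a[:,:,::-1]*2,0,255).astype(np.uint8),None,fx=k,fy=k,interpolation=cv2.INTER_CUBIC)
a=f(S[155:215,360:420],10); b=f(T[165:230,85:135],4)
for i in range(0,60,5): cv2.putText(a,str(360+i),(i*10,8),0,.3,(0,0,255)); cv2.putText(a,str(155+i),(0,i*10+4),0,.3,(0,0,255))
m=np.zeros((600,800,3),np.uint8); m[:,:600]=a; m[:b.shape[0],600:]=b
cv2.imwrite('pics/m7.png',m)
```

```text
t 12.05 tray mm [-1.860e+01  1.000e-01  2.537e+02] F tray [-0.3  0.5  0.3] open 0.0234 rotErr [-0.0001  0.0045 -0.0014]
[0.62406173 0.31367528 0.28209421]
t 12.05 dp cm [  7.13 -61.33 -12.76] rot [ 0.939  -0.3989  0.2048]
t 12.05 dp cm [  7.13 -61.33 -12.76] rot [-2.1467 -0.2421 -0.4715]
lowLb [391.5 201.3] [116.  178.8]
lowRb [397.1 200.9] [110.4 178.8]
lowLt [397.  194.2] [111.5 171.7]
lowRt [402.8 193.7] [105.7 171.7]
hiLt [389.1 171.6] [106.5 193.9]
hiRt [394.7 171.2] [100.5 193.9]
```

View pics/m7.png

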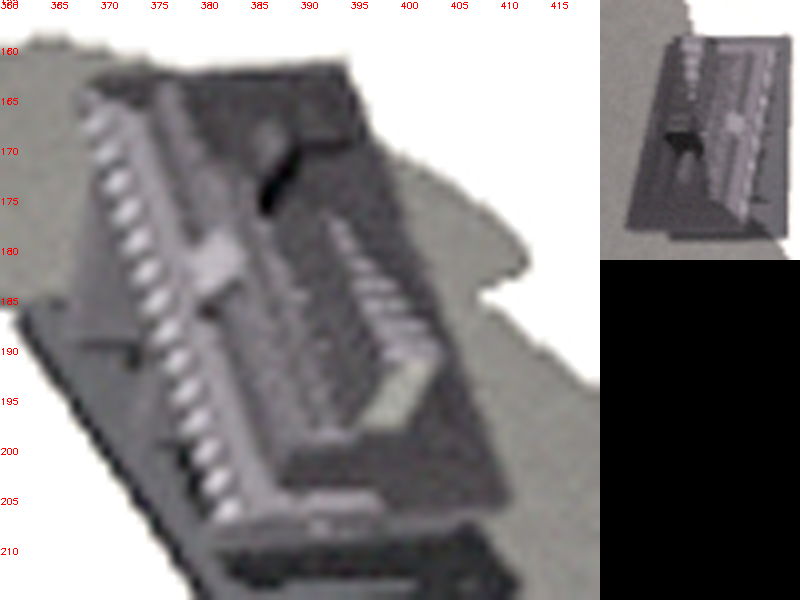

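Request:
drive_tool --increments '[{"dp": [0, -4, 0], "rotation": [0, 0, 0], "hand": -0.45}, {"dp": [0, -9, 0], "rotation": [0, 0, 0], "hand": -0.45}, {"dp": [0, -14, 0], "rotation": [0, 0, 0], "hand": -0.45}, {"dp": [0, -19, 0], "rotation": [0, 0, 0], "hand": -0.45}, {"dp": [0, -24, 0], "rotation": [0, 0, 0], "hand": -0.45}, {"dp": [0, -29, 0], "rotation": [0, 0, 0], "hand": -0.45}, {"dp": [0, -30, 0], "rotation": [0, 0, 0], "hand": -0.45}]'

```text
time_s: 13.0
position: [0.6128, 0.0079, 0.2772]
orientation: [0.536, 0.013, 0.844, -0.01]
contact_force: [-0.7, 0.3, 0.6]
opening: 0.0234
```

Run:
```python
from h import *
stat()
S=np.mean([snapshot('scene').astype(float) for _ in range(5)],0)
T=np.mean([snapshot('top').astype(float) for _ in range(5)],0)
np.savez('avg2.npz',T=T,S=S)
f=lambda a,k,g:cv2.resize(np.clip(a[:,:,::-1]*g,0,255).astype(np.uint8),None,fx=k,fy=k,interpolation=cv2.INTER_CUBIC)
a=f(S[155:215,365:415],10,2); b=f(T[165:230,90:130],7.5,2.4)
for i in range(0,50,5): cv2.putText(a,str(365+i),(i*10,8),0,.3,(0,0,255))
for i in range(0,60,5): cv2.putText(a,str(155+i),(0,i*10+4),0,.3,(0,0,255))
for i in range(0,65,5): cv2.putText(b,str(165+i),(0,int(i*7.5)+4),0,.3,(0,0,255))
for i in range(0,40,5): cv2.putText(b,str(90+i),(int(i*7.5),8),0,.3,(0,0,255))
m=np.zeros((600,800,3),np.uint8); m[:,:500]=a; m[:b.shape[0],500:]=b
cv2.imwrite('pics/m8.png',m)
```

```text
t 13.0 tray mm [-17.8 306.1 247.9] F tray [ 0.9 -0.3  0.3] open 0.0234 rotErr [-0.0076 -0.0031  0.0009]
```

View pics/m8.png

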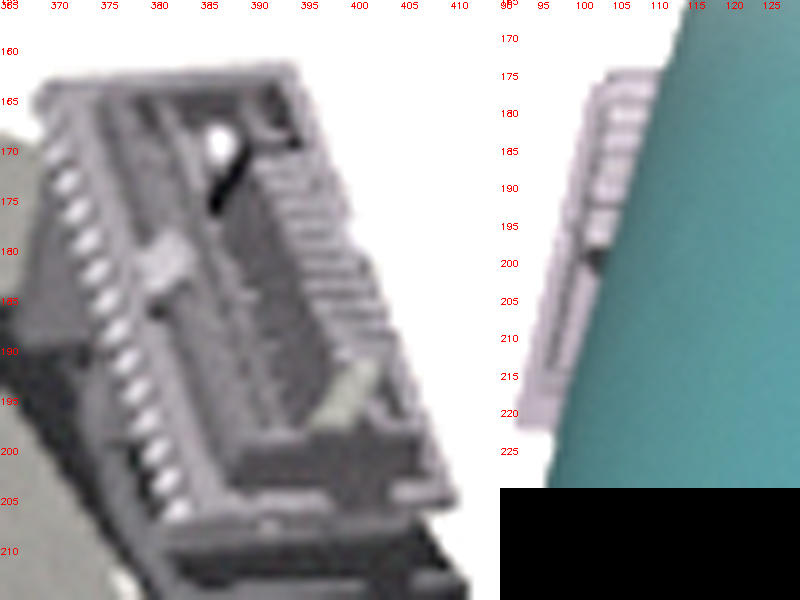

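Request:
drive_tool --increments '[{"dp": [0, 5, 0.5], "rotation": [0, 0, 0], "hand": -0.3}, {"dp": [0, 10, 1], "rotation": [0, 0, 0], "hand": -0.3}, {"dp": [0, 15, 1.5], "rotation": [0, 0, 0], "hand": -0.3}, {"dp": [0, 20, 2.2], "rotation": [0, 0, 0], "hand": -0.3}, {"dp": [0, 25, 2.2], "rotation": [0, 0, 0], "hand": -0.3}, {"dp": [1, 30.5, 2.2], "rotation": [0, 0, 0], "hand": -0.3}, {"dp": [5, 30.5, 2.2], "rotation": [0, 0, 0], "hand": -0.3}, {"dp": [10, 30.5, 2.2], "rotation": [0, 0, 0], "hand": -0.3}, {"dp": [15, 30.5, 2.2], "rotation": [0, 0, 0], "hand": -0.3}, {"dp": [15.5, 30.5, 2.2], "rotation": [0, 0, 0], "hand": -0.3}, {"dp": [15.5, 30.5, 2.2], "rotation": [0, 0, 0], "hand": -0.3}]'

```text
time_s: 14.6
position: [0.575, 0.3207, 0.1267]
orientation: [0.536, 0.01, 0.844, -0.007]
contact_force: [0.6, -0.0, 0.6]
opening: 0.0299
```

```bash
python3 -c "
from h import *;stat();print(state()['position'])"
```

```text
t 14.6 tray mm [-39.7  -5.6  92.1] F tray [-0.3  0.   0.8] open 0.0299 rotErr [ 0.0005 -0.0039  0.0021]
[0.57498618 0.32067949 0.12668626]
```

Request:
drive_tool --increments '[{"dp": [1, -0.6, 0], "rotation": [0, 0, 0], "hand": -0.3}, {"dp": [3, -0.6, 0], "rotation": [0, 0, 0], "hand": -0.3}, {"dp": [4.5, -0.6, 0], "rotation": [0, 0, 0], "hand": -0.3}, {"dp": [5.4, -0.6, 0], "rotation": [0, 0, 0], "hand": -0.3}, {"dp": [5.4, -0.6, 0], "rotation": [0, 0, 0], "hand": -0.3}]'

```text
time_s: 15.1
position: [0.5521, 0.3148, 0.0776]
orientation: [0.536, 0.01, 0.844, -0.007]
contact_force: [0.2, 1.1, -0.3]
opening: 0.0295
```

```bash
python3 -c "
from h import *;stat()"
```

```text
t 15.1 tray mm [-39.8   0.8  38. ] F tray [-0.3 -1.1 -0.2] open 0.0295 rotErr [ 0.0001 -0.0033  0.0015]
```

Request:
drive_tool --increments '[{"dp": [0, 0, 0], "rotation": [0, 0, 0], "hand": -1}, {"dp": [0, 0, 0], "rotation": [0, 0, 0], "hand": -1}, {"dp": [0, 0, 0], "rotation": [0, 0, 0], "hand": -1}, {"dp": [-0.2, 0, -0.2], "rotation": [0, 0, 0], "hand": -1}, {"dp": [-0.2, 0, -0.5], "rotation": [0, 0, 0], "hand": -1}, {"dp": [-0.2, 0.05, -0.7], "rotation": [0, 0, 0], "hand": -1}, {"dp": [-0.2, 0.05, -0.7], "rotation": [0, 0, 0], "hand": -1}]' --grip_force 80

```text
time_s: 15.8
position: [0.5471, 0.3154, 0.0833]
orientation: [0.536, 0.01, 0.844, -0.007]
contact_force: [3.6, -1.6, -1.6]
opening: 0.0138
```

```bash
python3 -c "
from h import *;stat();print(state()['moment'])"
```

```text
t 15.8 tray mm [-32.8   0.3  41.1] F tray [-4.   1.5  0. ] open 0.0138 rotErr [ 0.0002 -0.0018  0.0012]
[-0.30374609 -1.37034934  0.1940702 ]
```

Request:
drive_tool --increments '[{"dp": [0.3, 0, 0.15], "rotation": [0, 0.04, 0], "hand": -1}, {"dp": [0.6, 0, 0.3], "rotation": [0, 0.09, 0], "hand": -1}, {"dp": [0.8, 0, 0.4], "rotation": [0, 0.12, 0], "hand": -1}, {"dp": [0.8, 0, 0.4], "rotation": [0, 0.12, 0], "hand": -1}, {"dp": [0.8, 0, 0.4], "rotation": [0, 0.12, 0], "hand": -1}]'

```text
time_s: 16.3
position: [0.5486, 0.3158, 0.0764]
orientation: [0.486, 0.012, 0.874, -0.006]
contact_force: [5.9, -1.7, 23.4]
opening: 0.014
```

Run:
```python
from h import *
stat();print(state()['moment'])
S=np.mean([snapshot('scene').astype(float) for _ in range(3)],0)
a=cv2.resize(np.clip(S[160:210,370:410]*2,0,255).astype(np.uint8),(400,500),interpolation=cv2.INTER_CUBIC)[:,:,::-1]
cv2.imwrite('pics/m9.png',a)
# bright light-green end face pixels
sub=S[185:202,388:408]; g=sub.sum(2); print((g/3).astype(int))
```

```text
t 16.3 tray mm [-37.1  -0.1  35.4] F tray [ 4.5  1.5 23.7] open 0.014 rotErr [ 0.0006 -0.1205 -0.0006]
[-0.35223349  1.07961313  0.22541323]
[[56 46 29 12  8 18 16 12  9 16 21 18 15  8 13 10 11 14  5 10]
 [63 60 23  6  8 13 14 11 12 17 11 13  8  5 16 10  6  4 27 26]
 [60 69 45 12 13  8 14 11  8  6 12  6 14 16 12  9  8 10 31 49]
 [51 60 50 15 13 16 15  8 22 24 17 23 33 33 21  7  6  7 37 46]
 [54 58 51 25 12 18  8 20 39 50 51 43 42 45 29  6 10 40 49 61]
 [59 55 60 39 13 12 19 37 51 57 52 41 41 45 33 18 39 56 63 72]
 [58 47 62 51 10 23 37 53 53 41 35 40 46 47 40 41 51 46 60 75]
 [59 51 60 58 36 47 52 53 37 47 66 75 73 72 59 52 46 40 54 68]
 [66 64 57 55 43 48 49 38 40 66 81 84 77 60 47 37 36 38 42 61]
 [66 62 54 46 36 38 35 44 66 79 83 75 55 40 36 32 33 38 40 61]
 [66 60 53 40 33 29 41 66 80 84 80 58 38 38 39 36 30 38 37 53]
 [62 69 58 39 33 37 67 83 78 72 56 35 34 38 41 38 34 35 36 42]
 [62 66 64 47 34 39 44 54 49 47 42 33 35 37 40 34 39 35 36 35]
 [66 66 69 69 54 36 35 35 36 36 37 39 36 38 39 39 36 38 36 33]
 [60 58 57 59 46 34 37 37 39 39 42 40 36 36 38 35 39 38 42 38]
 [58 43 39 38 39 37 36 37 39 35 39 38 36 35 41 38 34 32 34 41]
 [43 37 36 37 38 38 40 37 39 34 38 36 35 38 37 38 40 38 41 38]]
```

Request:
drive_tool --increments '[{"dp": [0, 0, 0], "rotation": [0, 0, 0], "hand": -0.4}, {"dp": [0, 0, 0], "rotation": [0, 0, 0], "hand": -0.4}, {"dp": [0, 0, 0], "rotation": [0, 0, 0], "hand": -0.4}, {"dp": [-1, 0, 0], "rotation": [0, 0, 0], "hand": -0.4}, {"dp": [-3, 0, 0], "rotation": [0, 0, 0], "hand": -0.4}, {"dp": [-6, 0, 0], "rotation": [0, -0.05, 0], "hand": -0.4}, {"dp": [-8, 0, 0], "rotation": [0, -0.12, 0], "hand": -0.4}, {"dp": [-8, 0, 0], "rotation": [0, -0.12, 0], "hand": -0.4}]'

```text
time_s: 17.25
position: [0.5918, 0.3152, 0.1459]
orientation: [0.539, 0.011, 0.842, -0.006]
contact_force: [0.5, 0.3, 0.4]
opening: 0.0255
```

Run:
```python
from h import *
stat();print(state()['moment'])
S=np.mean([snapshot('scene').astype(float) for _ in range(4)],0)
sub=S[185:202,388:408]; g=sub.sum(2); print((g/3).astype(int))
f=lambda a,k,g:cv2.resize(np.clip(a[:,:,::-1]*g,0,255).astype(np.uint8),None,fx=k,fy=k,interpolation=cv2.INTER_CUBIC)
a=f(S[155:215,365:415],10,2)
for i in range(0,50,5): cv2.putText(a,str(365+i),(i*10,8),0,.3,(0,0,255))
for i in range(0,60,5): cv2.putText(a,str(155+i),(0,i*10+4),0,.3,(0,0,255))
cv2.imwrite('pics/m10.png',a)
```

```text
t 17.25 tray mm [-46.9  -0.6 116.7] F tray [-0.3 -0.3  0.5] open 0.0255 rotErr [ 0.0013  0.005  -0.0012]
[ 0.00503339 -0.39744117 -0.02613284]
[[56 54 46 40 41 43 40 50 73 62 39 39 43 40 36 42 64 72 72 72]
 [62 69 50 40 43 41 44 42 56 57 48 41 39 36 38 39 61 73 74 74]
 [56 64 53 47 40 38 40 39 61 77 58 38 38 39 40 40 51 69 72 72]
 [53 58 55 42 39 46 46 40 55 72 59 44 41 36 36 39 40 60 75 71]
 [49 57 62 46 43 39 43 42 38 62 75 59 37 37 36 39 38 54 70 74]
 [60 55 62 52 42 38 43 42 40 68 81 63 43 43 43 34 35 47 67 75]
 [57 49 58 57 42 41 43 44 41 53 71 78 65 50 38 38 38 40 62 73]
 [60 50 58 64 49 41 37 41 44 38 68 83 80 74 55 39 38 37 49 67]
 [63 59 55 63 56 46 44 42 41 42 53 66 63 73 67 45 30 37 45 64]
 [66 60 53 63 64 48 38 40 44 40 62 72 71 77 63 36 34 38 41 59]
 [66 60 54 58 68 54 40 40 39 61 79 81 80 72 46 30 30 39 36 52]
 [61 68 59 50 61 68 58 39 54 75 82 82 75 53 39 34 33 34 39 37]
 [60 67 62 52 61 63 45 45 69 83 77 69 54 39 38 37 32 34 36 38]
 [62 64 67 67 76 78 75 57 51 53 52 46 40 36 36 39 35 38 35 37]
 [57 56 53 57 57 57 56 47 35 34 38 38 37 38 40 36 38 37 37 40]
 [56 43 39 42 37 35 34 36 36 35 36 37 39 35 35 35 38 34 37 35]
 [43 33 34 36 35 34 36 37 37 32 36 37 34 37 36 37 37 38 40 40]]
```

Request:
drive_tool --increments '[{"dp": [0, 0, -0.2], "rotation": [0, 0, 0], "hand": -1}, {"dp": [2, 0, -0.2], "rotation": [0, 0, 0], "hand": -1}, {"dp": [4, 0, -0.2], "rotation": [0, 0, 0], "hand": -1}, {"dp": [5, 0, -0.2], "rotation": [0, 0, 0], "hand": -1}, {"dp": [5.6, 0, -0.2], "rotation": [0, 0, 0], "hand": -1}, {"dp": [6, 0, -0.2], "rotation": [0, 0, 0], "hand": -1}, {"dp": [6.3, 0, -0.2], "rotation": [0, 0, 0], "hand": -1}, {"dp": [6.5, 0, -0.2], "rotation": [0, 0, 0], "hand": -1}, {"dp": [6.5, 0, -0.2], "rotation": [0, 0, 0], "hand": -1}]' --grip_force 30

```text
time_s: 18.35
position: [0.5625, 0.3157, 0.0878]
orientation: [0.538, 0.012, 0.843, -0.006]
contact_force: [3.1, -2.1, 32.6]
opening: 0.0
```

```bash
python3 -c "
from h import *;stat();print(state()['moment'])"
```

```text
t 18.35 tray mm [-44.9  -0.4  51.6] F tray [10.9  2.  30.9] open 0.0 rotErr [ 0.0009  0.0019 -0.0017]
[-0.24224956  2.21990133  0.18093065]
```

Request:
drive_tool --increments '[{"dp": [-4, 0, 0], "rotation": [0, 0, 0], "hand": -1}, {"dp": [-9, 0, 0], "rotation": [0, 0, 0], "hand": -1}, {"dp": [-14, 0, 0], "rotation": [0, 0, 0], "hand": -0.2}, {"dp": [-19, 0, 0], "rotation": [0, 0, 0], "hand": -0.2}, {"dp": [-20, -5, 0], "rotation": [0, 0, 0], "hand": -0.2}, {"dp": [-20, -10, 0], "rotation": [0, 0, 0], "hand": -0.2}, {"dp": [-20, -15, 0], "rotation": [0, 0, 0], "hand": -0.2}, {"dp": [-20, -20, 0], "rotation": [0, 0, 0], "hand": -0.2}, {"dp": [-20, -25, 0], "rotation": [0, 0, 0], "hand": -0.2}, {"dp": [-20, -30, 0], "rotation": [0, 0, 0], "hand": -0.2}, {"dp": [-20, -35, 0], "rotation": [0, 0, 0], "hand": -0.2}, {"dp": [-20, -40, 0], "rotation": [0, 0, 0], "hand": -0.2}]'

```text
time_s: 19.55
position: [0.6349, -0.0879, 0.2662]
orientation: [0.537, 0.011, 0.844, -0.007]
contact_force: [0.5, 0.7, 0.4]
opening: 0.0342
```

```bash
cat > ld.py <<'E'
from h import *
t=np.radians(-56.2); Rl=toolR([0,0,-1],[-np.sin(t),np.cos(t),0])
s=state();print(s['position'],s['contact_force'].round(1),s['opening'],s['joints'].round(2))
for z in (.25,.12,.06): move([.462,-.2955,z],Rl)
E
python3 ld.py
python3 - <<'E'
from h import *
S=np.mean([snapshot('scene').astype(float) for _ in range(3)],0); np.save('s3.npy',S)
# lid in scene: segment vs counter
g=cv2.GaussianBlur(S.mean(2).astype(np.uint8),(3,3),0)
m=(g[170:240,120:210]<100).astype(np.uint8); cs,_=cv2.findContours(m,0,2); c=max(cs,key=cv2.contourArea)+[[120,170]]
print(cv2.approxPolyDP(c,2.5,True)[:,0].tolist())
E
```

```text
[ 0.63487312 -0.08786706  0.26622679] [0.5 0.7 0.4] 0.034231703025430035 [-0.13  0.71  0.37  1.2  -0.16  1.7   1.77]
t 19.55 dp cm [  8.58 -21.2  -14.47] rot [ 0.9391 -0.4032  0.2097]
t 19.55 dp cm [ 20.36 -21.19  -8.96] rot [ 0.9391 -0.4032  0.2097]
t 19.55 dp cm [ 25.79 -21.18  -6.42] rot [ 0.9391 -0.4032  0.2097]
[[190, 195], [178, 187], [136, 205], [139, 218], [157, 229], [195, 209]]
```

Request:
drive_tool --increments '[{"dp": [1, -3, -2], "rotation": [0.12, -0.05, 0.026], "hand": -0.2}, {"dp": [2, -6, -4], "rotation": [0.24, -0.1, 0.052], "hand": -0.2}, {"dp": [3, -9, -6], "rotation": [0.36, -0.154, 0.08], "hand": -0.2}, {"dp": [4.5, -12, -8], "rotation": [0.48, -0.206, 0.107], "hand": -0.2}, {"dp": [5.5, -15, -10], "rotation": [0.6, -0.258, 0.134], "hand": -0.2}, {"dp": [7, -18, -12], "rotation": [0.72, -0.31, 0.16], "hand": -0.2}, {"dp": [8.5, -21.2, -14.4], "rotation": [0.84, -0.36, 0.187], "hand": -0.2}, {"dp": [8.5, -21.2, -14.4], "rotation": [0.939, -0.403, 0.21], "hand": -0.2}, {"dp": [12, -21.2, -12.8], "rotation": [0.939, -0.403, 0.21], "hand": -0.2}, {"dp": [16, -21.2, -11], "rotation": [0.939, -0.403, 0.21], "hand": -0.2}, {"dp": [20, -21.2, -9], "rotation": [0.939, -0.403, 0.21], "hand": -0.2}, {"dp": [20, -21.2, -9], "rotation": [0.939, -0.403, 0.21], "hand": -0.2}]'

```text
time_s: 20.9
position: [0.4617, -0.2915, 0.1189]
orientation: [0.621, 0.333, 0.627, -0.333]
contact_force: [-0.5, 0.8, 1.6]
opening: 0.0341
```

```bash
python3 ld.py
python3 - <<'E'
from h import *
t=np.radians(-56.2);a=np.array([np.cos(t),np.sin(t)]);b=np.array([-a[1],a[0]]);c=np.array([.4618,-.2955])
for z in(.047,0): print([proj('scene',np.r_[c+i*.0645*a+j*.032*b,z]).round(1).tolist() for i,j in((1,1),(1,-1),(-1,-1),(-1,1))])
E
```

```text
[ 0.46167848 -0.29152285  0.11890301] [-0.5  0.8  1.6] 0.034086731307224075 [ 0.04  0.5   0.59  1.93 -0.36  0.83  1.42]
t 20.9 dp cm [-13.11  -0.25   0.26] rot [ 0.0012 -0.0068  0.004 ]
t 20.9 dp cm [-0.11 -0.2   0.35] rot [ 0.0012 -0.0068  0.004 ]
t 20.9 dp cm [ 5.89 -0.17  0.39] rot [ 0.0012 -0.0068  0.004 ]
[[146.8, 214.9], [133.6, 203.7], [175.3, 185.1], [189.1, 194.8]]
[[149.4, 229.4], [136.5, 218.0], [177.0, 198.9], [190.5, 208.9]]
```

Request:
drive_tool --increments '[{"dp": [2, -0.1, 0.25], "rotation": [0, -0.007, 0.004], "hand": -0.2}, {"dp": [4, -0.1, 0.25], "rotation": [0, -0.007, 0.004], "hand": -0.2}, {"dp": [5.2, -0.1, 0.25], "rotation": [0, -0.007, 0.004], "hand": -0.2}, {"dp": [5.7, -0.1, 0.25], "rotation": [0, -0.007, 0.004], "hand": -0.2}, {"dp": [5.7, -0.1, 0.25], "rotation": [0, -0.007, 0.004], "hand": -0.2}, {"dp": [5.7, -0.1, 0.25], "rotation": [0, -0.007, 0.004], "hand": -0.2}]' --grip_force 60

```text
time_s: 21.5
position: [0.4642, -0.2964, 0.0668]
orientation: [0.627, 0.333, 0.621, -0.333]
contact_force: [-0.1, 0.1, -0.3]
opening: 0.0343
```

```bash
python3 ld.py
```

```text
[ 0.46423864 -0.29637993  0.06682128] [-0.1  0.1 -0.3] 0.03427311859125656 [ 0.09  0.58  0.53  1.95 -0.43  0.72  1.48]
t 21.5 dp cm [-18.32  -0.06  -0.07] rot [ 0.0003  0.0071 -0.004 ]
t 21.5 dp cm [-5.32 -0.12 -0.16] rot [ 0.0003  0.0071 -0.004 ]
t 21.5 dp cm [ 0.68 -0.14 -0.2 ] rot [ 0.0003  0.0071 -0.004 ]
```

Request:
drive_tool --increments '[{"dp": [0.3, 0, -0.3], "rotation": [0, 0.007, -0.004], "hand": -0.2}, {"dp": [0.65, 0, -0.3], "rotation": [0, 0.007, -0.004], "hand": -0.2}, {"dp": [0.65, 0, -0.3], "rotation": [0, 0.007, -0.004], "hand": -0.2}, {"dp": [0.65, 0, -0.3], "rotation": [0, 0.007, -0.004], "hand": -1}, {"dp": [0.65, 0, -0.3], "rotation": [0, 0.007, -0.004], "hand": -1}, {"dp": [0.65, 0, -0.3], "rotation": [0, 0.007, -0.004], "hand": -1}, {"dp": [0.65, 0, -0.3], "rotation": [0, 0.007, -0.004], "hand": -1}]'

```text
time_s: 22.2
position: [0.4621, -0.2938, 0.0594]
orientation: [0.624, 0.333, 0.624, -0.333]
contact_force: [-1.0, 0.9, 4.9]
opening: 0.0125
```

```bash
python3 ld.py
```

```text
[ 0.46214876 -0.29379408  0.05941869] [-1.   0.9  4.9] 0.01253820925616984 [ 0.1   0.59  0.53  1.95 -0.44  0.72  1.48]
t 22.2 dp cm [-19.06  -0.12   0.12] rot [ 0.0001 -0.0006  0.0005]
t 22.2 dp cm [-6.06 -0.11  0.13] rot [ 0.0001 -0.0006  0.0005]
t 22.2 dp cm [-0.06 -0.11  0.13] rot [ 0.0001 -0.0006  0.0005]
```

Request:
drive_tool --increments '[{"dp": [-2, 0, 0], "rotation": [0, 0, 0], "hand": -1}, {"dp": [-6, 0, 0], "rotation": [0, 0, 0], "hand": -1}, {"dp": [-11, 0, 0], "rotation": [0, 0, 0], "hand": -1}, {"dp": [-16, 0, 0], "rotation": [0, 0, 0], "hand": -1}, {"dp": [-21, 0, 0], "rotation": [0, 0, 0], "hand": -1}, {"dp": [-23, 0, 0], "rotation": [0, 0, 0], "hand": -1}, {"dp": [-23, 0, 0], "rotation": [0, 0, 0], "hand": -1}]' --grip_force 90

```text
time_s: 22.9
position: [0.4632, -0.2943, 0.2921]
orientation: [0.625, 0.333, 0.623, -0.333]
contact_force: [0.3, -0.1, -1.1]
opening: 0.0115
```

```bash
python3 ld.py
python3 - <<'E'
from h import *
p=t2w([0,0,59.4+110]); print(p); move(p,trayTool())
p2=np.r_[.62,-.08,.30]; move(p2,trayTool())
E
```

```text
[ 0.46317186 -0.29431754  0.29207851] [ 0.3 -0.1 -1.1] 0.011509146775985475 [-0.07  0.28  0.7   1.77 -0.2   1.16  1.28]
t 22.9 dp cm [ 4.21 -0.17  0.02] rot [ 0.0004  0.0028 -0.0024]
t 22.9 dp cm [ 1.721e+01 -2.100e-01 -1.000e-02] rot [ 0.0004  0.0028 -0.0024]
t 22.9 dp cm [23.21 -0.22 -0.03] rot [ 0.0004  0.0028 -0.0024]
[0.571567   0.31512595 0.21352854]
t 22.9 dp cm [  7.84  42.91 -44.62] rot [-0.9386  0.4062 -0.209 ]
t 22.9 dp cm [-0.76 24.96 -9.07] rot [-0.9386  0.4062 -0.209 ]
```

Request:
drive_tool --increments '[{"dp": [-0.8, 3, -1], "rotation": [-0.11, 0.047, -0.024], "hand": -1}, {"dp": [-0.8, 6, -2], "rotation": [-0.22, 0.095, -0.049], "hand": -1}, {"dp": [-0.8, 9, -3], "rotation": [-0.33, 0.143, -0.073], "hand": -1}, {"dp": [-0.8, 12, -4.2], "rotation": [-0.44, 0.19, -0.098], "hand": -1}, {"dp": [-0.8, 15, -5.3], "rotation": [-0.55, 0.238, -0.122], "hand": -1}, {"dp": [-0.8, 18, -6.5], "rotation": [-0.66, 0.286, -0.147], "hand": -1}, {"dp": [-0.8, 21, -7.6], "rotation": [-0.77, 0.333, -0.171], "hand": -1}, {"dp": [-0.8, 25, -9.1], "rotation": [-0.88, 0.381, -0.196], "hand": -1}, {"dp": [-0.8, 28, -13], "rotation": [-0.939, 0.406, -0.209], "hand": -1}, {"dp": [-0.8, 31, -20], "rotation": [-0.939, 0.406, -0.209], "hand": -1}, {"dp": [-0.8, 34, -24], "rotation": [-0.939, 0.406, -0.209], "hand": -1}]'

```text
time_s: 24.0
position: [0.6111, 0.071, 0.2951]
orientation: [0.534, 0.011, 0.845, -0.007]
contact_force: [0.3, 0.1, -0.3]
opening: 0.0116
```

Run:
```python
from h import *
stat();print(state()['position'])
for z in(150,110): move(t2w([0,0,59.4+z]),trayTool())
```

```text
t 24.0 tray mm [ -7.1 243.  262.8] F tray [-0.4 -0.1 -0.1] open 0.0116 rotErr [ 0.0004 -0.0074 -0.0011]
[0.61111488 0.07097767 0.29513623]
t 24.0 dp cm [ 5.37 24.3  -0.66] rot [ 0.0004 -0.0074 -0.0011]
t 24.0 dp cm [ 9.37 24.29 -0.63] rot [ 0.0004 -0.0074 -0.0011]
```

Request:
drive_tool --increments '[{"dp": [0, 5, -0.3], "rotation": [0, 0, 0], "hand": -1}, {"dp": [0, 10, -0.6], "rotation": [0, 0, 0], "hand": -1}, {"dp": [0, 15, -0.6], "rotation": [0, 0, 0], "hand": -1}, {"dp": [0, 20, -0.6], "rotation": [0, 0, 0], "hand": -1}, {"dp": [0, 24.3, -0.6], "rotation": [0, 0, 0], "hand": -1}, {"dp": [3, 24.3, -0.6], "rotation": [0, 0, 0], "hand": -1}, {"dp": [7, 24.3, -0.6], "rotation": [0, 0, 0], "hand": -1}, {"dp": [11, 24.3, -0.6], "rotation": [0, 0, 0], "hand": -1}, {"dp": [11, 24.3, -0.6], "rotation": [0, 0, 0], "hand": -1}, {"dp": [11, 24.3, -0.6], "rotation": [0, 0, 0], "hand": -1}]'

```text
time_s: 25.0
position: [0.5657, 0.3135, 0.1998]
orientation: [0.535, 0.011, 0.845, -0.007]
contact_force: [0.9, 0.5, -0.1]
opening: 0.0114
```

Run:
```python
from h import *
S=np.mean([snapshot('scene').astype(float) for _ in range(5)],0)
stat()
s=state(); R0=q2r(s['orientation']).as_matrix(); p=s['position']
M=np.column_stack([np.cross(-R0[:,1],-R0[:,0]),-R0[:,1],-R0[:,0]])
o=p+M@[0,0,-.0594]; print('lid org tray',w2t(o).round(1))
for n,q in dict(lowL0=[-64.5,32,0],lowR0=[-64.5,-32,0],lowL=[-64.5,32,47],lowR=[-64.5,-32,47],hiL=[64.5,32,47],hiR=[64.5,-32,47],hiL0=[64.5,32,0],ribL=[-30,7,65],ribR=[-30,-7,65]).items(): print(n,proj('scene',o+M@(np.array(q)/1000)).round(1))
a=cv2.resize(np.clip(S[120:220,345:445]*2,0,255).astype(np.uint8),(600,600),interpolation=cv2.INTER_CUBIC)[:,:,::-1].copy()
for i in range(0,100,10): cv2.putText(a,str(345+i),(i*6,8),0,.35,(0,0,255)); cv2.putText(a,str(120+i),(0,i*6+4),0,.35,(0,0,255))
cv2.imwrite('pics/m11.png',a)
```

```text
t 25.25 tray mm [ -0.9   1.7 156.5] F tray [-0.9  0.1 -0.4] open 0.0117 rotErr [ 0.0006 -0.0028 -0.0019]
lid org tray [-0.7  1.6 97.1]
lowL0 [397.  186.3]
lowR0 [421.5 184.5]
lowL [404.8 175.9]
lowR [430.3 174.1]
hiL [388.7 132.6]
hiR [412.7 131.3]
hiL0 [382.  144.1]
ribL [413.3 158.8]
ribR [418.9 158.4]
```

View pics/m11.png

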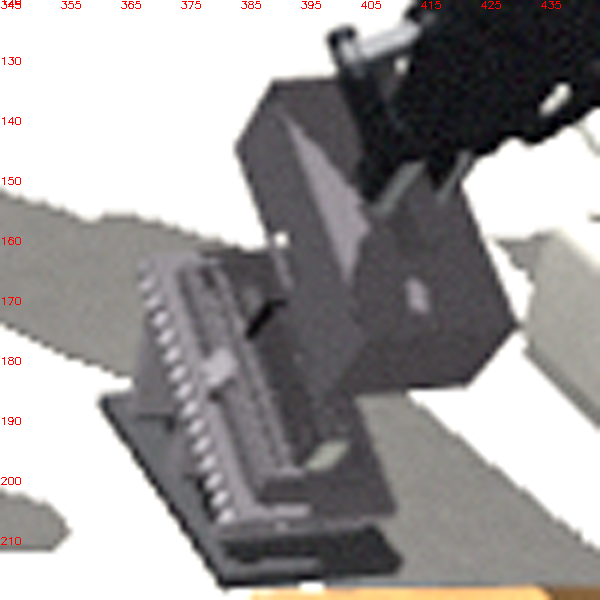

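Request:
drive_tool --increments '[{"dp": [2, 0, 0], "rotation": [0, 0, 0], "hand": -1}, {"dp": [4, 0, 0], "rotation": [0, 0, 0], "hand": -1}, {"dp": [6, 0, 0], "rotation": [0, 0, 0], "hand": -1}, {"dp": [7, 0, 0], "rotation": [0, 0, 0], "hand": -1}, {"dp": [7.4, 0, 0], "rotation": [0, 0, 0], "hand": -1}, {"dp": [7.4, 0, 0], "rotation": [0, 0, 0], "hand": -1}]'

```text
time_s: 25.85
position: [0.5347, 0.3145, 0.134]
orientation: [0.536, 0.011, 0.844, -0.006]
contact_force: [0.5, 0.6, -0.9]
opening: 0.0118
```

```bash
python3 -c "
from h import *;stat();print(state()['moment'])"
```

```text
t 25.85 tray mm [-0.2  1.6 81.7] F tray [-0.8 -0.7 -0.6] open 0.0118 rotErr [ 0.0007 -0.0041 -0.0012]
[-0.02831925 -0.54218207 -0.02459404]
```

Now descend gently in small steps.

Request:
drive_tool --increments '[{"dp": [0.2, 0, 0.05], "rotation": [0, 0, 0], "hand": -1}, {"dp": [0.4, 0, 0.05], "rotation": [0, 0, 0], "hand": -1}, {"dp": [0.6, 0, 0.05], "rotation": [0, 0, 0], "hand": -1}, {"dp": [0.6, 0, 0.05], "rotation": [0, 0, 0], "hand": -1}]'

```text
time_s: 26.25
position: [0.5325, 0.3149, 0.1282]
orientation: [0.536, 0.011, 0.844, -0.006]
contact_force: [2.0, 1.8, 0.3]
opening: 0.0121
```

```bash
python3 -c "
from h import *;stat();print(state()['moment'])"
```

```text
t 26.25 tray mm [-0.6  1.2 75.5] F tray [-1.6 -1.8  1.1] open 0.0121 rotErr [ 0.001  -0.0038 -0.0017]
[ 0.592318   -0.78553332 -0.31691158]
```

Request:
drive_tool --increments '[{"dp": [0, 0.08, 0.08], "rotation": [0, 0, 0], "hand": -1}, {"dp": [0.2, 0.08, 0.08], "rotation": [0, 0, 0], "hand": -1}, {"dp": [0.4, 0.08, 0.08], "rotation": [0, 0, 0], "hand": -1}, {"dp": [0.4, 0.08, 0.08], "rotation": [0, 0, 0], "hand": -1}]'

```text
time_s: 26.65
position: [0.5315, 0.3153, 0.1241]
orientation: [0.536, 0.011, 0.844, -0.006]
contact_force: [2.2, 0.8, 2.6]
opening: 0.0121
```

```bash
python3 -c "
from h import *;stat();print(state()['moment'])"
```

```text
t 26.65 tray mm [-1.5  0.8 71.4] F tray [-0.8 -0.9  3.3] open 0.0121 rotErr [ 0.0006 -0.0039 -0.0012]
[ 0.3725999  -0.63240402 -0.23793134]
```

Request:
drive_tool --increments '[{"dp": [0.2, 0.04, 0.03], "rotation": [0, 0, 0], "hand": -1}, {"dp": [0.4, 0.04, 0.03], "rotation": [0, 0, 0], "hand": -1}, {"dp": [0.6, 0.04, 0.03], "rotation": [0, 0, 0], "hand": -1}, {"dp": [0.6, 0.04, 0.03], "rotation": [0, 0, 0], "hand": -1}]'

```text
time_s: 27.05
position: [0.5287, 0.3159, 0.1184]
orientation: [0.535, 0.011, 0.845, -0.006]
contact_force: [-1.1, 1.4, 2.6]
opening: 0.0118
```

```bash
python3 -c "
from h import *;stat();print(state()['moment'])"
```

```text
t 27.05 tray mm [-1.4  0.4 65. ] F tray [ 2.2 -1.3  1.9] open 0.0118 rotErr [ 0.0008 -0.0051 -0.0008]
[ 0.40547545  0.05613079 -0.16490518]
```

Request:
drive_tool --increments '[{"dp": [0.2, 0, 0], "rotation": [0, 0, 0], "hand": -1}, {"dp": [0.3, 0, 0], "rotation": [0, 0, 0], "hand": -1}, {"dp": [0.4, 0, 0], "rotation": [0, 0, 0], "hand": -1}, {"dp": [0.4, 0, 0], "rotation": [0, 0, 0], "hand": -1}]'

```text
time_s: 27.45
position: [0.5271, 0.3162, 0.1158]
orientation: [0.535, 0.011, 0.845, -0.006]
contact_force: [-3.8, 1.1, 15.5]
opening: 0.012
```

```bash
python3 -c "
from h import *;stat();print(state()['moment'])"
```

```text
t 27.45 tray mm [-1.   0.1 62. ] F tray [10.  -1.  12.4] open 0.012 rotErr [ 0.0015 -0.0048 -0.0014]
[0.02698959 1.54726468 0.07983445]
```

Request:
drive_tool --increments '[{"dp": [0.15, 0, -0.04], "rotation": [0, 0, 0], "hand": -1}, {"dp": [0.3, 0, -0.04], "rotation": [0, 0, 0], "hand": -1}, {"dp": [0.3, 0, -0.04], "rotation": [0, 0, 0], "hand": -1}]'

```text
time_s: 27.75
position: [0.5271, 0.3163, 0.1157]
orientation: [0.537, 0.012, 0.844, -0.006]
contact_force: [0.2, -1.1, 41.2]
opening: 0.0117
```

```bash
python3 -c "
from h import *;stat();print(state()['moment'])"
```

```text
t 27.75 tray mm [-1.   0.  61.9] F tray [17.2  1.1 37.4] open 0.0117 rotErr [ 0.0016 -0.0016 -0.003 ]
[-0.55916668  3.2463405   0.40557356]
```

Request:
drive_tool --increments '[{"dp": [-0.3, 0, 0], "rotation": [0, 0, 0], "hand": -1}, {"dp": [-0.45, 0, 0], "rotation": [0, 0, 0], "hand": -1}, {"dp": [-0.45, 0, 0], "rotation": [0, 0, 0], "hand": -1}, {"dp": [-0.45, 0, 0], "rotation": [0, 0, 0], "hand": -1}]'

```text
time_s: 28.15
position: [0.5274, 0.3158, 0.1161]
orientation: [0.535, 0.011, 0.845, -0.007]
contact_force: [-1.1, 0.9, 3.1]
opening: 0.0117
```

```bash
python3 -c "
from h import *;stat();print(state()['moment'])"
```

```text
t 28.15 tray mm [-1.1  0.5 62.5] F tray [ 2.3 -0.9  2.3] open 0.0117 rotErr [ 0.0007 -0.005  -0.0007]
[ 0.17069671 -0.02703074 -0.00882376]
```

Pull a further 2 mm to test the catches.

Request:
drive_tool --increments '[{"dp": [-0.1, 0, 0], "rotation": [0, 0, 0], "hand": -1}, {"dp": [-0.2, 0, 0], "rotation": [0, 0, 0], "hand": -1}, {"dp": [-0.2, 0, 0], "rotation": [0, 0, 0], "hand": -1}]'

```text
time_s: 28.45
position: [0.5276, 0.3159, 0.1169]
orientation: [0.535, 0.011, 0.845, -0.007]
contact_force: [-3.9, 3.3, -13.7]
opening: 0.0115
```

```bash
python3 -c "
from h import *;stat();print(state()['moment'])"
```

```text
t 28.45 tray mm [-0.9  0.4 63.2] F tray [ -2.2  -3.2 -14.1] open 0.0115 rotErr [ 0.0007 -0.0064  0.    ]
[ 0.53456342 -0.98123332 -0.17666671]
```

Request:
drive_tool --increments '[{"dp": [0.3, 0, 0], "rotation": [0, 0, 0], "hand": -1}, {"dp": [0.5, 0, 0], "rotation": [0.015, 0, 0], "hand": -1}, {"dp": [0.55, 0.05, 0], "rotation": [0, 0, 0.04], "hand": -1}, {"dp": [0.55, 0.05, 0], "rotation": [0, 0, 0.04], "hand": -1}, {"dp": [0.55, -0.05, 0], "rotation": [0, 0, -0.04], "hand": -1}, {"dp": [0.55, -0.05, 0], "rotation": [0, 0, -0.04], "hand": -1}, {"dp": [0.55, 0, 0], "rotation": [0, 0, 0], "hand": -1}, {"dp": [0.45, 0, 0], "rotation": [0, 0, 0], "hand": -1}]'

```text
time_s: 29.25
position: [0.5273, 0.316, 0.1159]
orientation: [0.536, 0.013, 0.844, -0.006]
contact_force: [-2.3, 2.2, 8.8]
opening: 0.0116
```

```bash
python3 -c "
from h import *;stat();print(state()['moment'])"
```

```text
t 29.25 tray mm [-1.1  0.3 62.2] F tray [ 5.9 -2.2  7. ] open 0.0116 rotErr [ 0.0007 -0.0031 -0.0042]
[0.394091   0.58237572 0.10309654]
```

Request:
drive_tool --increments '[{"dp": [0, 0, 0], "rotation": [0, 0, 0], "hand": -0.3}, {"dp": [0, 0, 0], "rotation": [0, 0, 0], "hand": -0.3}, {"dp": [0, 0, 0], "rotation": [0, 0, 0], "hand": -0.3}, {"dp": [-1, 0, 0], "rotation": [0, 0, 0], "hand": -0.3}, {"dp": [-4, 0, 0], "rotation": [0, 0, 0], "hand": -0.3}, {"dp": [-8, 0, 0], "rotation": [0, 0, 0], "hand": -0.3}, {"dp": [-13, -3, 0], "rotation": [0, 0, 0], "hand": -0.3}, {"dp": [-15, -8, 0], "rotation": [0, 0, 0], "hand": -0.3}, {"dp": [-15, -13, 0], "rotation": [0, 0, 0], "hand": -0.3}, {"dp": [-15, -18, 0], "rotation": [0, 0, 0], "hand": -0.3}, {"dp": [-15, -24, 0], "rotation": [0, 0, 0], "hand": -0.3}, {"dp": [-15, -27, 0], "rotation": [0, 0, 0], "hand": -0.3}]'

```text
time_s: 30.45
position: [0.5834, 0.042, 0.2503]
orientation: [0.536, 0.011, 0.844, -0.007]
contact_force: [1.0, 0.1, 0.5]
opening: 0.0299
```

Run:
```python
from h import *
stat()
S=np.mean([snapshot('scene').astype(float) for _ in range(5)],0)
for n,q in dict(lowL=[-64.5,32,50],lowR=[-64.5,-32,50],hiL=[64.5,32,50],hiR=[64.5,-32,50],lowL0=[-64.5,32,3],lowR0=[-64.5,-32,3],hiL0=[64.5,32,3],win=[0,32,12]).items(): print(n,proj('scene',t2w(q)).round(1))
a=cv2.resize(np.clip(S[140:215,355:430]*2,0,255).astype(np.uint8),(600,600),interpolation=cv2.INTER_CUBIC)[:,:,::-1].copy()
for i in range(0,75,5): cv2.putText(a,str(355+i),(i*8,8),0,.35,(0,0,255)); cv2.putText(a,str(140+i),(0,i*8+4),0,.35,(0,0,255))
cv2.imwrite('pics/m12.png',a)
```

```text
t 30.45 tray mm [ -1.7 272.7 210.7] F tray [-0.7 -0.1  0.9] open 0.0299 rotErr [ 0.0005 -0.0038 -0.001 ]
lowL [390.4 195.6]
lowR [413.9 193.8]
hiL [376.3 154.6]
hiR [398.6 153.2]
lowL0 [383.8 204.4]
lowR0 [406.5 202.6]
hiL0 [370.6 164.4]
win [378.1 182.1]
```

View pics/m12.png

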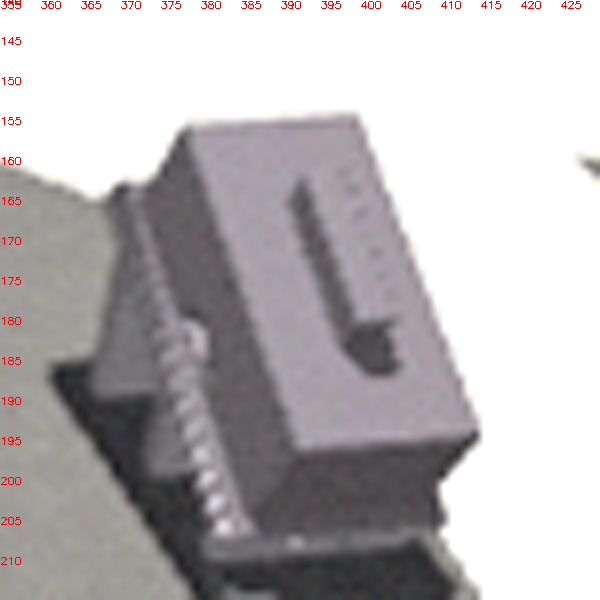

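```bash
python3 -c "
from h import *;finish_job()"
```

```text
the job is handed in; nothing more can be done
```

The strip is loaded in the channel and the lid is pressed home. I handed the job in at about 31 s, with the gripper clear of everything. No verdict was reported.

- **Strip:** On the first try the strip caught the low end wall, with about 37 N of contact force, and ended up pitched a few degrees. I regripped it near its low end, drew it back against the follower and turned it flat. Its end face then sat behind the low wall, where the camera model puts a loaded strip. Pressing on its low end with about 31 N met a solid stop with its top at about 40.6 mm tray z, against 41 mm nominal.
- **Lid:** It came to a solid stop at tray z 2.5 under about 37 N, against 3.0 nominal. A pull of about 14 N was held after 0.8 mm of play, so I pressed it down again afterwards.
- **Last picture:** The lid sits level and square, about 1 px from its predicted home position. The left catch shows in its window.
- **Not seen directly:** I never had a view of the right catch. I judged it snapped because the pull showed no sideways imbalance and the lid sits level.
- **Disagreement:** The two cameras differed by 3 to 6 mm on the tray position, so I settled the final alignment by contact forces.
- **Other objects:** I contacted only the strip, the tub with its follower, and the lid. I did not re-measure the bystanders afterwards.

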